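# Snap the rotor home in the microcentrifuge and prove by a pull that it holds

## Task

The rotor of the small bench centrifuge was put back after cleaning and only rests loosely on its spindle. Take the brown vial with the yellow cap off the lid and stand it upright on the free worktop, press the blue key at the front so that the lid springs open, push the rotor down by its knob until it clicks home, then grip the knob and pull straight up with slowly rising force to 15 N (near 22 N it would come off again, which must not happen), hold that pull for a second and let go. Finally push the lid shut until its catch holds it; leave everything else on the bench where it is.

Things in the scene. Friction and masses are not known exactly. Their poses are not given: they have to be found in the camera images.
- centrifuge: small white bench microcentrifuge, fixed; origin on the worktop under the rotor's axis, x from its front (robot side) to its back, z up. Housing 180 mm wide (y), x = -92 to +115 mm; flat deck 100 mm high with a round bowl 122 mm across, 58 mm deep, for the rotor. Things stand close to both sides; a wall shelf hangs above the back of the worktop.
- lid (a joint): lid angle, rad: 0 closed and latched, 1.4 fully open (nearly upright). Once unlatched a light spring swings it open in 1 to 2 s and keeps it open (about 2 N at the front edge). Push it down from behind or above; the last 8 mm ride over the catch (about 6 to 8 N at the front edge), it snaps and holds; firm stop at -0.015.
- lid_hinge (a point): middle of the lid's hinge line, which runs along the machine's y at x = 105 mm, z = 100 mm in its frame.
- lid_top (a point): middle of the lid's round clear window, 105 mm from the hinge line and 38 mm above the lid's lower rim; moves with the lid. Closed, the lid's flat top (window included, all of it bears load) is 138 mm above the worktop, 176 mm wide, from x = -60 to +93 mm in the machine's frame; in front of that it slopes down to the front edge.
- lid_edge (a point): middle of the lid's front edge, 197 mm from the hinge line, 10 mm above the deck when closed; moves with the lid.
- key_top (a point): centre of the upper face of the blue lid release key: a flat tongue 46 mm wide (machine's y) that juts 24 mm from the middle of the housing's front, 82 mm above the worktop, 18 mm below the lid's rim. Press it down from above.
- lid_key (a joint): the blue key, rad: 0 at rest, 0.28 pressed fully down (10 mm down at the key, about 5 N); the catch lets go at about 0.17. It springs back.
- rotor (a joint): height of the rotor on its spindle, m: 0 fully home. It starts loose, about 0.018 up. Pressed down with about 13 N it passes 0.010 and snaps home. Then a snap ring holds it: pulled up it gives 1.6 mm at 8 N, 2.8 mm at 12 N, 3.7 mm at 15 N, 5 mm at 20 N (weight included) and springs back; at about 22.5 N (5.3 mm) it snaps off.
- rotor_knob (a point): point on the upright rotor axis in the rotor's black knob, 10 mm below the knob's top; moves with the rotor (100 mm above the worktop when home). Knob round and straight, 25 mm across, on a 33 mm foot 4 mm high; the rotor's upper face 20 mm below this point, sloping down to its rim (105 mm across). The rotor turns freely.
- stop_vial: brown vial with yellow screw cap, 34 mm across at its body (lowest 56 mm), cap 26 mm across, 70 mm high, about 0.05 kg; origin at the centre of its underside, z up. It starts standing on the lid. Between y = -0.38 and 0.38, from x = 0.32 to 0.74, nothing but the things listed here stands on the worktop.
- tube_rack: orange rack full of capped tubes, 62 x 206 x 76 mm, long side along its own y; origin at the centre of its underside; to be left alone.
- red_vial: white vial with red cap, 30 mm across, 62 mm high; origin at the centre of its underside; to be left alone.
- green_vial: brown vial with green cap, 30 mm across, 62 mm high; origin at the centre of its underside; to be left alone.
- dropper: amber dropper bottle with black rubber bulb, 34 mm across, 102 mm high; origin at the centre of its underside; to be left alone.
- tip_rack: dark blue box full of greenish pipette tips, 80 x 105 x 63 mm, long side along its own y; origin at the centre of its underside; to be left alone.
- pen: white marker pen with black cap lying on the worktop, 12 x 131 x 13 mm, along its own y; origin at the centre of its underside; to be left alone.
- well_plate: flat plate with 96 small wells, 86 x 128 x 15 mm, long side along its own y; origin at the centre of its underside; to be left alone.
There are look-alikes about, which are no part of the job. Of the things that look like the stop_vial, the smaller one is meant.

How it is judged:
On the way, in this order (a step that is already met when the one before it is completed fails the run):
1. the vial with the yellow cap stands upright and released on the worktop, the lid still closed (height (world z) of stop_vial between -0.01 and 0.006 m and angle between stop_vial's own z axis and vertical below 0.12 rad and linear speed of stop_vial below 0.02 m/s and contact force between the fingers and stop_vial below 0.1 N and contact force between stop_vial and centrifuge below 0.1 N and value of joint lid below 0.03 rad), for 0.2 s.
2. the blue key has released the lid and it has swung open (past 1.2 rad) (value of joint lid above 1.2 rad), for 0.1 s.
3. the rotor has clicked home (within 1.2 mm) (value of joint rotor below 0.0012 m), for 0.2 s.
4. the rotor is pulled upward with at least about 9 N and holds for half a second (raised elastically by 2 to 6 mm) (value of joint rotor between 0.002 and 0.006 m), for 0.5 s.
At the end, for the whole second after the job is handed in: the lid is shut and held by its catch (within 0.02 rad), the key is back up (within 0.03 rad), the rotor is home (within 1.2 mm), and the vial with the yellow cap stands upright (within 0.12 rad), still and released, with its foot on the worktop (below 6 mm), not touching the machine (value of joint lid below 0.02 rad and value of joint lid_key below 0.03 rad and value of joint rotor below 0.0012 m and height (world z) of stop_vial between -0.01 and 0.006 m and angle between stop_vial's own z axis and vertical below 0.12 rad and linear speed of stop_vial below 0.02 m/s and contact force between the fingers and stop_vial below 0.1 N and contact force between stop_vial and centrifuge below 0.1 N).
It fails at once if the seated rotor is pulled off its snap again (rises past 6.2 mm) (value of joint rotor between 0.0062 and 0.0078 m and velocity of joint rotor above 0.02 m/s).
It fails at once if the vial with the yellow cap falls over (angle between stop_vial's own z axis and vertical above 0.8 rad).
It fails at once if one of the other things is moved by more than 25 mm (distance of any of tube_rack, red_vial, green_vial, dropper, tip_rack, pen, well_plate from where it was at the start of the episode above 0.025 m).
It fails at once if one of the standing things is tipped over (angle between any of tube_rack, red_vial, green_vial, dropper, tip_rack's own z axis and vertical above 0.5 rad).
It also fails if it takes over 72 s, if anything falls off the work surface, if the arm or the gripper's body presses on something with over 40 N, if the wrist force passes 120 N, or if a joint passes its speed limit or range.

## Robot

A 6-joint arm with a two-finger parallel gripper is mounted at the origin on a cart in front of the work surface, level with it; the furniture and walls round the work are solid. World frame = base frame: x ahead of the robot, y to its left, z up, the work surface at z = 0. Lengths are in m, angles in rad, forces in N, time in s.
With the tool pointing down it reaches from about 0.35 to 0.775 m from the base axis. Payload 5.5 kg.
Tool frame: the origin (TCP) lies midway between the tips of the shut fingers; the grasp point (between the pads) lies 19 mm behind it; z points along the fingers, y is the line along which they close (so a half turn about z gives the same grasp; the last joint's range is limited). The gripper opens to 85 mm and grips with 20 to 120 N. Pads are 22 mm wide; open, the fingers measure 114 mm over their backs; the gripper's body (76 mm by 85 mm) begins 54 mm behind the grasp point. The pads swing forward as they close: fully open they stand 13 mm farther back than shut.
Start: joints at [1.006, 0.313, 0.046, 1.304, 0, 1.431], TCP at [0.237, 0.524, 0.196] pointing down, gripper open.
Joint ranges: [-2.76, 2.76], [-0.86, 1.69], [-1.03, 1.26], [-2.2, 2.34], [-1.47, 1.5], [-3.14, 3.14]. Speed limits (rad/s): [2.57, 2.57, 3.14, 3.14, 3.14, 3.14].

## Interface

Orientations are given as a unit quaternion [w, x, y, z].
In Python, from workcell import env gives the robot as it stands. The module is installed in compiled form; this text tells all that it offers.
- The arm moves only by the tool carry_out, never from a script. Its argument "series" is a list of rows, each an object with "delta_rot": the turn, a rotation vector about the world's x, y, z normalised to -1 to 1, where 1 is 0.1 rad, a list of three; "travel": the shift along the world's x, y, z normalised to -1 to 1, where 1 is 0.025 m, a list of three; "fingers": the closure, from -1 (fully open) to 1 (shut). In form: [{"delta_rot": [ax, ay, az], "travel": [tx, ty, tz], "fingers": fingers}, ...]. A call has 1 to 5 rows; each row shifts and turns the commanded pose from where the row before left it; what a row does not reach is not made up. A row lasts 1/8 s, in which the tool goes at most 62.5 mm and 10.7 degrees, less where a joint would pass 70% of its speed; a pose out of reach is approached as far as the arm can. A call with a number of a shift or a turn outside -1 to 1 is refused whole. A call with a gripper value outside its range is refused whole. The fingers move at their own pace and stop on an object; "squeeze" is the grip in N (left out, the last holds). Time passes only in rows, so rows that do not move let the fingers close. It gives the time, the measured TCP pose, the force, the opening and the grip force at its end, in the units of the state.
- env.get_state(): the state, without advancing time (a new reading comes with each control period).
- env.read_camera(name): name is "scene" or "side" or "wrist"; returns a dict with "color" (480x640x3 uint8, red, green, blue), "fx", "fy", "cx", "cy" (pixels), "world_from_camera" (4x4, takes a point from camera to world coordinates); the wrist camera has in their place "hand_eye" (4x4, takes a point from camera to tool coordinates, whose origin is the TCP and whose axes are the flange's). Camera axes: x right, y up, looking along -z (the intrinsics and any distortion apply to the point x, -y, -z); pixel columns grow to the right and rows downward; lengths in m; the calibration is good to about 2 mm. A picture is of the moment at which its call begins: read the wrist's pose just before it. There is no depth.
- env.hand_in(): hands the job in; it is judged then, once.
The state is a dict: "clock": time; "joint_pos": joint angles; "qvel": joint speeds; "tau": joint torques, N m; "tcp_pos": TCP position; "orientation": TCP orientation; "wrist_force": force on the tool from outside, world axes, zero at the start; "ft_torque": the same for the moment, N m; "finger_gap": finger opening in m; "grip_force": force on a finger pad.
Only numpy, scipy, OpenCV 4.12 (cv2) and the standard library are available. Lean on these libraries where they do the work, as an engineer would, in place of code of your own. Each camera call takes 0.05 s, during which the arm holds its last target. There are 200 camera calls.

## Working session

There is one attempt and no reset: what is moved stays moved. The work goes in short steps, Python scripts to look and compute and a tool call to move; the robot and the scene stay as the last step left them, time stands still between calls to the robot, and variables do not carry over. Pictures are saved under pics/ and viewed, at most 10 in all, crops included, and the job is handed in when it is done.

Besides the shell and the picture viewer there is one more tool, called after ">>>" by a JSON object that holds its "fn" and its "kwargs", one argument or row to a line. carry_out: Moves the arm, as the interface text tells. Its arguments: {"type":"object","properties":{"series":{"type":"array","items":{"type":"object","properties":{"delta_rot":{"type":"array","items":{"type":"number"}},"travel":{"type":"array","items":{"type":"number"}},"fingers":{"type":"number"}}}},"squeeze":{"type":"number"}},"required":["series"]}

```bash
mkdir -p pics
cat > h.py <<'E'
import numpy as np, cv2
from workcell import env
def cam(n, save=None):
    s=env.get_state(); d=env.read_camera(n)
    if 'world_from_camera' in d: T=np.array(d['world_from_camera'])
    else:
        from scipy.spatial.transform import Rotation as R
        q=s['orientation']; W=np.eye(4); W[:3,:3]=R.from_quat([q[1],q[2],q[3],q[0]]).as_matrix(); W[:3,3]=s['tcp_pos']
        T=W@np.array(d['hand_eye'])
    K=(d['fx'],d['fy'],d['cx'],d['cy'])
    if save:
        cv2.imwrite(save,d['color'][:,:,::-1]); np.savez(save+'.npz',T=T,K=K)
    return d['color'],T,K
def load(f):
    z=np.load(f+'.npz'); return z['T'],z['K']
def ray(T,K,u,v):
    r=T[:3,:3]@np.array([(u-K[2])/K[0],-(v-K[3])/K[1],-1]); return T[:3,3],r/np.linalg.norm(r)
def atz(T,K,u,v,z):
    o,r=ray(T,K,u,v); return o+r*(z-o[2])/r[2]
def tri(*obs):
    A=np.zeros((3,3));b=np.zeros(3);L=[]
    for T,K,u,v in obs:
        o,r=ray(T,K,u,v);P=np.eye(3)-np.outer(r,r);A+=P;b+=P@o;L.append((o,P))
    p=np.linalg.solve(A,b); return p,[float(np.linalg.norm(P@(p-o))) for o,P in L]
def proj(T,K,p):
    q=np.linalg.inv(T)@np.append(p,1); return K[2]+K[0]*q[0]/-q[2],K[3]-K[1]*q[1]/-q[2]
E
python3 - <<'E'
from h import *
np.set_printoptions(precision=4,suppress=True)
for n in('scene','side'):
    d=env.read_camera(n); print(n,d.keys())
    _,T,K=cam(n,f'pics/{n}0.png'); print(T,K)
print(env.get_state())
E
```

```text
scene dict_keys(['color', 'fx', 'fy', 'cx', 'cy', 'world_from_camera'])
[[ 0.7731  0.2637 -0.5769 -0.0673]
 [-0.634   0.3478 -0.6907 -0.6019]
 [ 0.0185  0.8997  0.436   0.5373]
 [ 0.      0.      0.      1.    ]] (464.04075336154, 464.04075336154, 328.4215033791084, 250.4015489181002)
side dict_keys(['color', 'fx', 'fy', 'cx', 'cy', 'world_from_camera'])
[[ 0.6408  0.5838 -0.4986 -0.0254]
 [-0.7677  0.4925 -0.41   -0.3368]
 [ 0.0062  0.6455  0.7637  0.9481]
 [ 0.      0.      0.      1.    ]] (493.54949983988837, 493.54949983988837, 319.00907474366693, 238.95155133691964)
{'clock': 0.2, 'joint_pos': array([1.0064, 0.3137, 0.0454, 1.3036, 0.    , 1.4312]), 'qvel': array([-0.0009, -0.0017,  0.0055,  0.0013,  0.0003, -0.0012]), 'tau': array([  0.0006, -48.0546,  29.852 ,   0.0136,  -0.0002,   0.    ]), 'tcp_pos': array([0.2368, 0.5236, 0.1953]), 'orientation': array([-0.0002,  0.2108,  0.9775, -0.0005]), 'wrist_force': array([-0.6938, -0.242 , -0.0705]), 'ft_torque': array([ 0.0002, -0.0446,  0.0086]), 'grip_force': 0.0, 'finger_gap': 0.08576755285805082}
```

View pics/scene0.png

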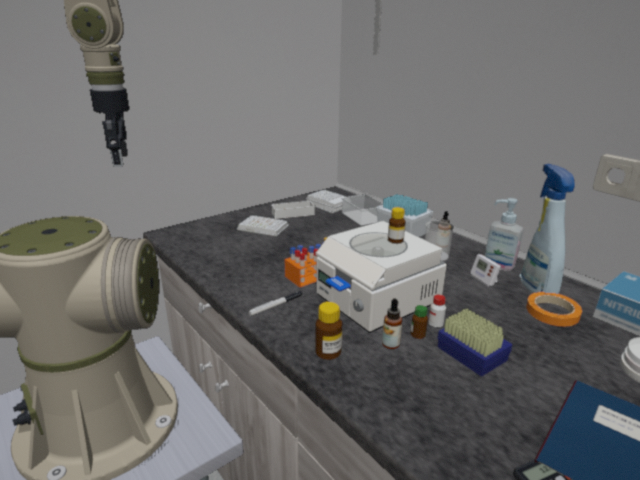

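View pics/side0.png

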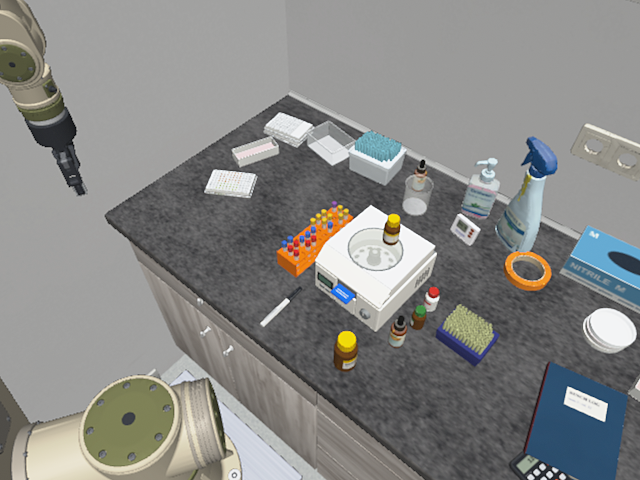

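Two vials have yellow caps. One stands on the lid (scene 397,225 / side 392,229) and one on the worktop in front (scene 329,330 / side 346,350). The vial on the lid fits: it is the smaller one and starts on the lid. I'll confirm this in an enlarged crop.

Run:
```python
import cv2,numpy as np
a=cv2.imread('pics/scene0.png')[190:370,280:480]; b=cv2.imread('pics/side0.png')[200:380,255:455]
f=lambda i:cv2.resize(i,(400*1,360),interpolation=cv2.INTER_CUBIC)
cv2.imwrite('pics/crop1.png',np.hstack([f(a),f(b)]))
```

```text
(no output)
```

View pics/crop1.png

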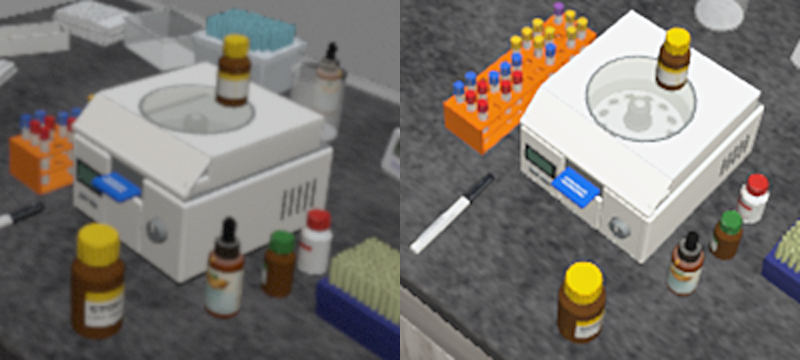

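The crop shows the small vial on the lid, cap top at scene (398,210) and side (394,218). The front one is clearly larger, so it is the look-alike. Next I triangulate the key points.

```bash
cat > m.py <<'E'
from h import *
from scipy.optimize import least_squares
np.set_printoptions(precision=4,suppress=True)
S=load('pics/scene0.png');D=load('pics/side0.png')
P=dict(cap=((398,210),(394,218)),win=((378.5,244),(375,250)),key=((338.5,284),(343,293.5)),bl=((382.5,222.5),(370.5,206)),br=((441,250),(434,247.5)),
 drop=((394.5,301),(400.5,318)),green=((421,308),(420.5,308)),red=((439,297),(433.5,289.5)),big=((329,308),(346.5,337)),rackfl=((285,259),(278,252)),rackfr=((303,265),(299,265)))
for k,(a,b) in P.items():
    p,e=tri((*S,*a),(*D,*b)); print(k,p,np.array(e))
mod=dict(win=(0,0,.138),key=(-.104,0,.082),bl=(.093,.088,.138),br=(.093,-.088,.138))
def f(q,pr=0):
    r=[];c,s=np.cos(q[2]),np.sin(q[2])
    for k,m in mod.items():
        w=np.array([q[0]+c*m[0]-s*m[1],q[1]+s*m[0]+c*m[1],m[2]])
        for C,uv in zip((S,D),P[k]): r+=list(np.array(proj(*C,w))-uv)
    return np.array(r)
o=least_squares(f,[.55,-.1,0]);print('machine',o.x);print(o.fun.reshape(-1,4))
E
python3 m.py
```

```text
cap [ 0.5992 -0.0199  0.2073] [0.0007 0.0007]
win [ 0.5541 -0.0138  0.142 ] [0.0009 0.0009]
key [ 0.4588 -0.0054  0.079 ] [0.0001 0.0001]
bl [0.6561 0.073  0.1354] [0.0006 0.0006]
br [ 0.6427 -0.1034  0.1375] [0.0002 0.0002]
drop [ 0.4767 -0.1363  0.0976] [0.0005 0.0005]
green [ 0.5448 -0.1459  0.061 ] [0.0005 0.0005]
red [ 0.6025 -0.1423  0.0619] [0.0005 0.0005]
big [ 0.3747 -0.0784  0.0939] [0.0006 0.0006]
rackfl [0.4668 0.1917 0.0523] [0.0007 0.0007]
rackfr [0.4639 0.1214 0.0664] [0.0013 0.0013]
machine [ 0.5575 -0.0116 -0.0459]
[[-0.1588  1.1174  0.2841 -0.4252]
 [-1.4176 -0.2594 -0.9736  1.1582]
 [ 0.1003 -0.8271 -0.261  -0.0937]
 [ 1.4531 -0.6471  1.0116 -1.0373]]
```

>>> {"fn": "carry_out", "kwargs": {
  "series": [
    {"travel":[0.5,-0.95,0.5],"delta_rot":[0,0,0.35],"fingers":-1},
    {"travel":[0.5,-0.95,0.5],"delta_rot":[0,0,0.35],"fingers":-1},
    {"travel":[0.5,-0.95,0.5],"delta_rot":[0,0,0.35],"fingers":-1},
    {"travel":[0.5,-0.95,0.5],"delta_rot":[0,0,0.35],"fingers":-1},
    {"travel":[0.5,-0.95,0.5],"delta_rot":[0,0,0.35],"fingers":-1}
  ],
  "squeeze": 40
}}

```text
clock: 0.82
tcp_pos: [0.2997, 0.4043, 0.2587]
orientation: [-0.0, 0.124, 0.992, -0.0]
wrist_force: [0.7, 0.7, 0.6]
finger_gap: 0.0855
grip_force: 0.0
```

>>> {"fn": "carry_out", "kwargs": {
  "series": [
    {"travel":[0.5,-0.95,0.5],"delta_rot":[0,0,0.35],"fingers":-1},
    {"travel":[0.5,-0.95,0.5],"delta_rot":[0,0,0.35],"fingers":-1},
    {"travel":[0.5,-0.95,0.5],"delta_rot":[0,0,0.35],"fingers":-1},
    {"travel":[0.5,-0.95,0.5],"delta_rot":[0,0,0.35],"fingers":-1},
    {"travel":[0.5,-0.95,0.5],"delta_rot":[0,0,0.0],"fingers":-1}
  ]
}}

```text
clock: 1.45
tcp_pos: [0.3622, 0.2856, 0.3212]
orientation: [-0.0, 0.055, 0.999, 0.0]
wrist_force: [-0.8, 0.3, 0.0]
finger_gap: 0.0851
grip_force: 0.0
```

>>> {"fn": "carry_out", "kwargs": {
  "series": [
    {"travel":[0.5,-0.95,0],"delta_rot":[0,0,0],"fingers":-1},
    {"travel":[0.5,-0.95,0],"delta_rot":[0,0,0],"fingers":-1},
    {"travel":[0.5,-0.95,0],"delta_rot":[0,0,0],"fingers":-1},
    {"travel":[0.5,-0.95,0],"delta_rot":[0,0,0],"fingers":-1},
    {"travel":[0.5,-0.95,0],"delta_rot":[0,0,0],"fingers":-1}
  ]
}}

```text
clock: 2.08
tcp_pos: [0.4247, 0.1668, 0.3208]
orientation: [-0.0, 0.055, 0.998, 0.0]
wrist_force: [0.0, 0.4, -0.3]
finger_gap: 0.0855
grip_force: 0.0
```

>>> {"fn": "carry_out", "kwargs": {
  "series": [
    {"travel":[0.3,-0.95,0],"delta_rot":[0,0,0],"fingers":-1},
    {"travel":[0.3,-0.95,0],"delta_rot":[0,0,0],"fingers":-1},
    {"travel":[0.3,-0.95,0],"delta_rot":[0,0,0],"fingers":-1},
    {"travel":[0,-0.5,0],"delta_rot":[0,0,0],"fingers":-1},
    {"travel":[0,0,0],"delta_rot":[0,0,0],"fingers":-1}
  ]
}}

```text
clock: 2.7
tcp_pos: [0.4467, 0.0836, 0.3209]
orientation: [-0.0, 0.056, 0.998, 0.0]
wrist_force: [-0.9, 0.1, -0.3]
finger_gap: 0.0853
grip_force: 0.0
```

Run:
```python
from h import *
np.set_printoptions(precision=4,suppress=True)
S=load('pics/scene0.png');D=load('pics/side0.png')
for n,c,uv in (('pen1',D,(262,324)),('pen2',D,(299,290)),('plate nl',D,(206,191)),('plate nr',D,(251,197)),('rack far',D,(350,210)),('rack left bottom',D,(277,262))): print(n,atz(*c,*uv,.01))
s=env.get_state();print(s['clock'],s['tcp_pos'],s['orientation'],s['wrist_force'])
_,T,K=cam('wrist','pics/w1.png');print(T)
```

```text
pen1 [0.3216 0.1065 0.01  ]
pen2 [0.44   0.1038 0.01  ]
plate nl [0.5202 0.5094 0.01  ]
plate nr [0.5824 0.4003 0.01  ]
rack far [0.7155 0.1684 0.01  ]
rack left bottom [0.4667 0.1974 0.01  ]
2.7 [0.4467 0.0836 0.3209] [-0.0002  0.0556  0.9985  0.0001] [-0.9097  0.0722 -0.328 ]
[[ 0.111  -0.9402 -0.322   0.3645]
 [ 0.9938  0.1052  0.0355  0.093 ]
 [ 0.0005 -0.3239  0.9461  0.4978]
 [ 0.      0.      0.      1.    ]]
```

View pics/w1.png

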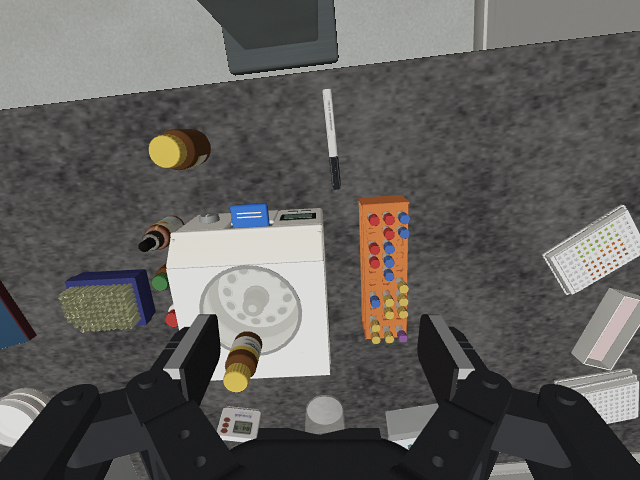

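The wrist view shows the key at (249,215), window centre (251,310), vial cap top (236,380), crease corners (170,267) and (325,262), and the back corner (330,375). The area at x≈0.4, y≈0.27 is free.

```bash
cat >> m.py <<'E'
print('--- with wrist')
W=load('pics/w1.png')
for k,a in dict(cap=(236,380),win=(251,310),key=(249,215)).items():
    p,e=tri((*S,*P[k][0]),(*D,*P[k][1]),(*W,*a)); print(k,p,np.array(e), proj(*W,p))
obs=[(C,uv,mod[k]) for k in ('win','bl','br') for C,uv in zip((S,D),P[k])]+[(W,(251,310),(0,0,.138)),(W,(170,267),(-.06,-.088,.138)),(W,(325,262),(-.06,.088,.138)),(W,(330,375),(.093,.088,.138))]
def g(q):
    r=[];c,s=np.cos(q[2]),np.sin(q[2])
    for C,uv,m in obs: r+=list(np.array(proj(*C,np.array([q[0]+c*m[0]-s*m[1],q[1]+s*m[0]+c*m[1],m[2]])))-uv)
    return np.array(r)
o=least_squares(g,[.55,-.01,0],loss='soft_l1');print('machine',o.x);print(g(o.x).reshape(-1,2))
c,s=np.cos(o.x[2]),np.sin(o.x[2])
for n,m in dict(key=(-.104,0),edge=(-.092,0),hinge=(.105,0)).items(): print(n,o.x[0]+c*m[0]-s*m[1],o.x[1]+s*m[0]+c*m[1])
E
python3 m.py | sed -n '/---/,$p'
```

```text
--- with wrist
cap [ 0.6001 -0.0186  0.2056] [0.0008 0.0014 0.0016] (np.float64(235.25965332900554), np.float64(381.51401724865303))
win [ 0.5585 -0.0094  0.1371] [0.0025 0.0021 0.002 ] (np.float64(249.52160155745463), np.float64(310.9711058744981))
key [ 0.4592 -0.0043  0.0778] [0.0005 0.0008 0.0011] (np.float64(248.49875970195825), np.float64(215.69910998309237))
machine [ 0.5588 -0.0073 -0.0737]
[[-1.1814  0.2293]
 [-0.9973 -1.8242]
 [ 0.7324 -1.4013]
 [ 0.1186 -1.2916]
 [ 0.3129 -0.8074]
 [-0.0539 -1.1305]
 [ 0.2334  1.4844]
 [-3.1672 -0.6446]
 [ 0.2384 -1.2105]
 [-0.9191  0.1103]]
key 0.4551286892160027 0.00037386331163159064
edge 0.4670960994902192 -0.0005099304021822081
hinge 0.6635610848252738 -0.015018877203958734
```

>>> {"fn": "carry_out", "kwargs": {
  "series": [
    {"travel":[0.876,-0.584,0],"delta_rot":[0,0,0.07],"fingers":-1},
    {"travel":[0.876,-0.584,0],"delta_rot":[0,0,0.07],"fingers":-1},
    {"travel":[0.876,-0.584,0],"delta_rot":[0,0,0.07],"fingers":-1},
    {"travel":[0.876,-0.584,0],"delta_rot":[0,0,0.07],"fingers":-1},
    {"travel":[0.876,-0.584,0],"delta_rot":[0,0,0.07],"fingers":-1}
  ]
}}

```text
clock: 3.38
tcp_pos: [0.5571, 0.0117, 0.321]
orientation: [0.0, 0.037, 0.999, 0.0]
wrist_force: [-0.7, -1.5, -0.2]
finger_gap: 0.0852
grip_force: 0.0
```

>>> {"fn": "carry_out", "kwargs": {
  "series": [
    {"travel":[0.876,-0.584,0],"delta_rot":[0,0,0],"fingers":-1},
    {"travel":[0.876,-0.584,0],"delta_rot":[0,0,0],"fingers":-1},
    {"travel":[0,0,-0.6],"delta_rot":[0,0,0],"fingers":-1},
    {"travel":[0,0,-0.8],"delta_rot":[0,0,0],"fingers":-1},
    {"travel":[0,0,-0.4],"delta_rot":[0,0,0],"fingers":-1}
  ]
}}

```text
clock: 4.0
tcp_pos: [0.5998, -0.0171, 0.2747]
orientation: [-0.001, 0.037, 0.999, 0.0]
wrist_force: [-0.5, -0.1, -0.3]
finger_gap: 0.0853
grip_force: 0.0
```

Run:
```python
from h import *
s=env.get_state();print(s['clock'],s['tcp_pos'],s['orientation'],s['wrist_force'])
_,T,K=cam('wrist','pics/w2.png');print(proj(T,K,[.6,-.0187,.206]),proj(T,K,[.6,-.0187,.138]))
```

```text
4.0 [ 0.59984268 -0.01712114  0.27472952] [-8.32345883e-04  3.67785703e-02  9.99323056e-01  2.70632815e-04] [-0.48889918 -0.13509385 -0.34366784]
(np.float64(315.9097108608235), np.float64(244.24152739135934)) (np.float64(316.38493234705635), np.float64(220.79807278950912))
```

View pics/w2.png

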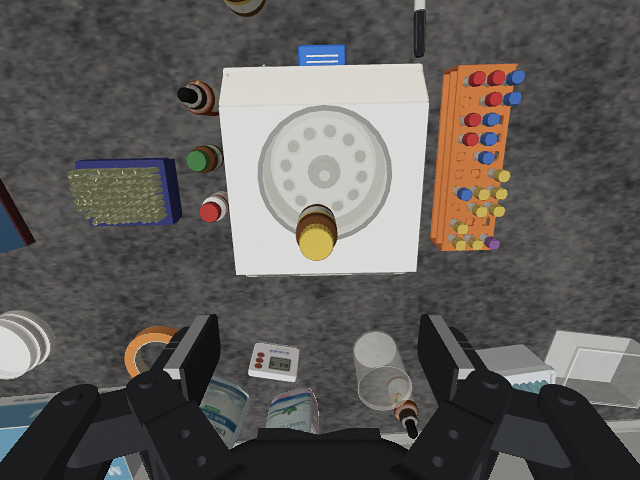

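Cap centre is at (316,243), as predicted (316,244). Now I descend and grip.

>>> {"fn": "carry_out", "kwargs": {
  "series": [
    {"travel":[0,-0.06,-0.9],"delta_rot":[0,0,0],"fingers":-1},
    {"travel":[0,0,-0.9],"delta_rot":[0,0,0],"fingers":-1},
    {"travel":[0,0,-0.9],"delta_rot":[0,0,0],"fingers":-1},
    {"travel":[0,0,-0.9],"delta_rot":[0,0,0],"fingers":-0.5},
    {"travel":[0,0,-0.85],"delta_rot":[0,0,0],"fingers":-0.3}
  ],
  "squeeze": 30
}}

```text
clock: 4.68
tcp_pos: [0.6005, -0.0192, 0.1647]
orientation: [0.0, 0.037, 0.999, 0.0]
wrist_force: [0.5, -0.3, -0.1]
finger_gap: 0.0554
grip_force: 0.0
```

>>> {"fn": "carry_out", "kwargs": {
  "series": [
    {"travel":[0,0,0],"delta_rot":[0,0,0],"fingers":0.2},
    {"travel":[0,0,0],"delta_rot":[0,0,0],"fingers":1},
    {"travel":[0,0,0],"delta_rot":[0,0,0],"fingers":1},
    {"travel":[0,0,0],"delta_rot":[0,0,0],"fingers":1},
    {"travel":[0,0,0.1],"delta_rot":[0,0,0],"fingers":1}
  ]
}}

```text
clock: 5.3
tcp_pos: [0.6004, -0.0198, 0.1675]
orientation: [0.0, 0.037, 0.999, 0.0]
wrist_force: [1.5, 0.6, 0.6]
finger_gap: 0.0234
grip_force: 29.4
```

Run:
```python
from h import *
np.set_printoptions(precision=4,suppress=True)
T,K=load('pics/w2.png')
print('win',atz(T,K,325,172,.138),'key',atz(T,K,322,56,.082))
print('back corners',atz(T,K,235,275,.138),atz(T,K,416,271,.138),'crease',atz(T,K,221,108,.138),atz(T,K,428,103,.138))
s=env.get_state();print(s['clock'],s['tcp_pos'],s['wrist_force'],s['finger_gap'],s['grip_force'])
```

```text
win [ 0.5561 -0.0077  0.138 ] key [ 0.4552 -0.0027  0.082 ]
back corners [ 0.6486 -0.1021  0.138 ] [0.6574 0.0741 0.138 ] crease [ 0.4971 -0.0909  0.138 ] [0.5059 0.0817 0.138 ]
5.3 [ 0.6004 -0.0198  0.1675] [1.4574 0.5547 0.5988] 0.023373680173510433 29.37356883042412
```

Run:
```python
from h import *
cam('wrist','pics/w3.png'); cam('side','pics/s3.png')
a=cv2.imread('pics/w3.png')[180:480,160:480]; b=cv2.imread('pics/s3.png')[120:300,290:482]
cv2.imwrite('pics/c3.png',np.hstack([cv2.resize(a,(400,375)),cv2.resize(b,(400,375),interpolation=cv2.INTER_CUBIC)]))
```

```text
(no output)
```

View pics/c3.png

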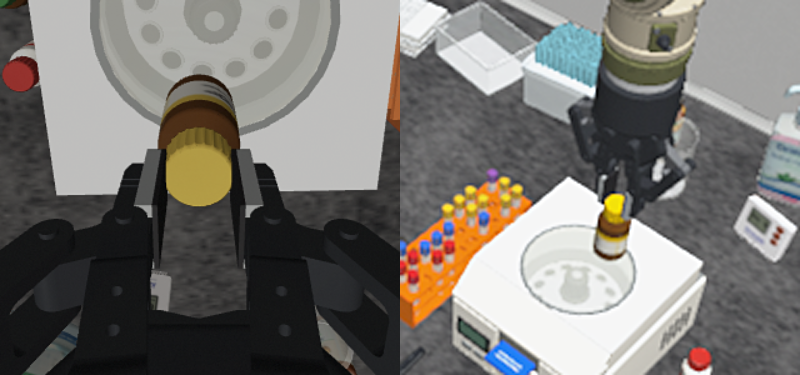

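Run:
```python
from h import *
np.set_printoptions(precision=4,suppress=True)
T,K=load('pics/w3.png')
t=np.array([.6004,-.0198,0])
for z in (.1675,.187,.19,.208,.21): print(z,proj(T,K,t+[0,0,z]))
for z in (.206,.208,.21,.212):print('cap',atz(T,K,320,318,z), atz(T,K,292,300,z),atz(T,K,350,300,z))
S3=load('pics/s3.png'); print(proj(*S3,[.6,-.0187,.208]),'side cap seen', 290+(615-400)*192/400,120+205*180/375)
```

```text
0.1675 (np.float64(317.9537899283835), np.float64(283.2835230140273))
0.187 (np.float64(317.90144534489536), np.float64(299.8330330378077))
0.19 (np.float64(317.8924013886758), np.float64(302.69241282718957))
0.208 (np.float64(317.83122502227434), np.float64(322.0342209286633))
0.21 (np.float64(317.82359284013734), np.float64(324.4472475755978))
cap [ 0.5996 -0.0188  0.206 ] [ 0.5896 -0.0304  0.206 ] [ 0.5916 -0.0049  0.206 ]
cap [ 0.5984 -0.0187  0.208 ] [ 0.5886 -0.0302  0.208 ] [ 0.5905 -0.005   0.208 ]
cap [ 0.5972 -0.0186  0.21  ] [ 0.5876 -0.03    0.21  ] [ 0.5894 -0.0051  0.21  ]
cap [ 0.5961 -0.0185  0.212 ] [ 0.5865 -0.0297  0.212 ] [ 0.5884 -0.0052  0.212 ]
(np.float64(393.48107936923543), np.float64(217.36956318729932)) side cap seen 393.2 218.4
```

The vial is centred and held at its cap. I'll lift it and carry it to (0.40, 0.24).

>>> {"fn": "carry_out", "kwargs": {
  "series": [
    {"travel":[0,0,0.5],"delta_rot":[0,0,0],"fingers":1},
    {"travel":[-0.2,0.3,0.5],"delta_rot":[0,0,0],"fingers":1},
    {"travel":[-0.73,0.94,0],"delta_rot":[0,0,0],"fingers":1},
    {"travel":[-0.73,0.94,0],"delta_rot":[0,0,0],"fingers":1},
    {"travel":[-0.73,0.94,0],"delta_rot":[0,0,0],"fingers":1}
  ]
}}

```text
clock: 6.02
tcp_pos: [0.54, 0.0593, 0.1934]
orientation: [0.001, 0.037, 0.999, 0.0]
wrist_force: [-1.0, -0.0, -1.2]
finger_gap: 0.0234
grip_force: 29.4
```

>>> {"fn": "carry_out", "kwargs": {
  "series": [
    {"travel":[-0.73,0.94,0],"delta_rot":[0,0,0],"fingers":1},
    {"travel":[-0.73,0.94,0],"delta_rot":[0,0,0],"fingers":1},
    {"travel":[-0.73,0.94,0],"delta_rot":[0,0,0],"fingers":1},
    {"travel":[-0.73,0.94,0],"delta_rot":[0,0,0],"fingers":1},
    {"travel":[-0.73,0.94,0],"delta_rot":[0,0,0],"fingers":1}
  ]
}}

```text
clock: 6.65
tcp_pos: [0.4486, 0.1768, 0.1934]
orientation: [0.001, 0.037, 0.999, 0.0]
wrist_force: [-0.3, -0.3, -0.2]
finger_gap: 0.0235
grip_force: 29.4
```

>>> {"fn": "carry_out", "kwargs": {
  "series": [
    {"travel":[-0.73,0.94,0],"delta_rot":[0,0,0],"fingers":1},
    {"travel":[-0.73,0.94,-0.2],"delta_rot":[0,0,0],"fingers":1},
    {"travel":[-0.4,0.6,-0.6],"delta_rot":[0,0,0],"fingers":1},
    {"travel":[0,0,-1],"delta_rot":[0,0,0],"fingers":1},
    {"travel":[0,0,-1],"delta_rot":[0,0,0],"fingers":1}
  ]
}}

```text
clock: 7.28
tcp_pos: [0.4029, 0.2386, 0.1229]
orientation: [0.001, 0.037, 0.999, 0.001]
wrist_force: [-0.8, -0.7, -0.6]
finger_gap: 0.0236
grip_force: 29.4
```

>>> {"fn": "carry_out", "kwargs": {
  "series": [
    {"travel":[0,0,-1],"delta_rot":[0,0,0],"fingers":1},
    {"travel":[0,0,-1],"delta_rot":[0,0,0],"fingers":1},
    {"travel":[0,0,-0.8],"delta_rot":[0,0,0],"fingers":1},
    {"travel":[0,0,-0.3],"delta_rot":[0,0,0],"fingers":1},
    {"travel":[0,0,0],"delta_rot":[0,0,0],"fingers":1}
  ]
}}

```text
clock: 7.9
tcp_pos: [0.4028, 0.2379, 0.0451]
orientation: [0.0, 0.037, 0.999, 0.0]
wrist_force: [-0.2, 0.9, -0.8]
finger_gap: 0.023
grip_force: 29.5
```

Run:
```python
from h import *
s=env.get_state();print(s['clock'],s['tcp_pos'],s['wrist_force'],s['finger_gap'],s['grip_force'])
cam('wrist','pics/w4.png'); cam('side','pics/s4.png'); cam('scene','pics/sc4.png')
a=cv2.imread('pics/sc4.png')[180:300,200:340]; b=cv2.imread('pics/s4.png')[140:300,170:330]
cv2.imwrite('pics/c4.png',np.hstack([cv2.resize(a,(400,343)),cv2.resize(b,(343,343),interpolation=cv2.INTER_CUBIC)]))
```

```text
7.9 [0.40276601 0.23791565 0.04511018] [-0.15018399  0.85480371 -0.75826143] 0.022973069551108474 29.452314885031683
```

View pics/c4.png

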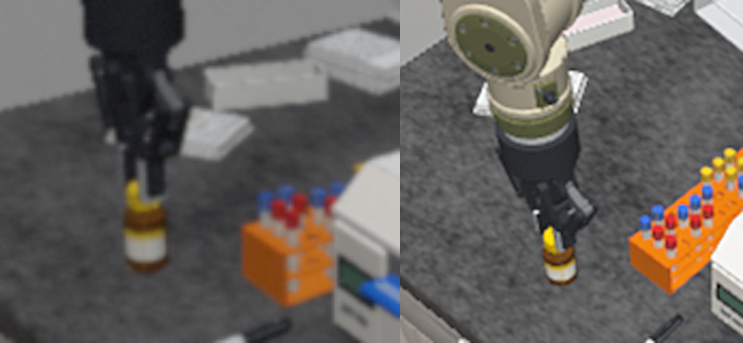

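The vial hangs upright about 17 mm above the worktop. I'll lower it gently.

>>> {"fn": "carry_out", "kwargs": {
  "series": [
    {"travel":[0,0,-0.4],"delta_rot":[0,0,0],"fingers":1},
    {"travel":[0,0,-0.16],"delta_rot":[0,0,0],"fingers":1},
    {"travel":[0,0,-0.04],"delta_rot":[0,0,0],"fingers":1},
    {"travel":[0,0,-0.04],"delta_rot":[0,0,0],"fingers":1},
    {"travel":[0,0,0],"delta_rot":[0,0,0],"fingers":1}
  ]
}}

```text
clock: 8.68
tcp_pos: [0.4029, 0.2377, 0.0287]
orientation: [0.0, 0.037, 0.999, 0.0]
wrist_force: [-0.2, 0.0, -0.7]
finger_gap: 0.0231
grip_force: 29.5
```

>>> {"fn": "carry_out", "kwargs": {
  "series": [
    {"travel":[0,0,-0.02],"delta_rot":[0,0,0],"fingers":1},
    {"travel":[0,0,-0.02],"delta_rot":[0,0,0],"fingers":1},
    {"travel":[0,0,-0.02],"delta_rot":[0,0,0],"fingers":1}
  ]
}}

```text
clock: 9.05
tcp_pos: [0.4034, 0.238, 0.0278]
orientation: [0.001, 0.037, 0.999, 0.0]
wrist_force: [-1.4, 0.1, 7.6]
finger_gap: 0.0236
grip_force: 30.3
```

>>> {"fn": "carry_out", "kwargs": {
  "series": [
    {"travel":[0,0,0],"delta_rot":[0,0,0],"fingers":-0.1},
    {"travel":[0,0,0],"delta_rot":[0,0,0],"fingers":-0.5},
    {"travel":[0,0,0],"delta_rot":[0,0,0],"fingers":-0.8},
    {"travel":[0,0,0.3],"delta_rot":[0,0,0],"fingers":-0.8},
    {"travel":[0,0,1],"delta_rot":[0,0,0],"fingers":-0.8}
  ]
}}

```text
clock: 9.68
tcp_pos: [0.4016, 0.2372, 0.0593]
orientation: [-0.001, 0.037, 0.999, -0.001]
wrist_force: [-0.7, -0.6, 0.9]
finger_gap: 0.0769
grip_force: 0.0
```

>>> {"fn": "carry_out", "kwargs": {
  "series": [
    {"travel":[0,0,1],"delta_rot":[0,0,0],"fingers":-0.8},
    {"travel":[0,0,1],"delta_rot":[0,0,0],"fingers":-0.5},
    {"travel":[0.2,-0.9,0.7],"delta_rot":[0,0,0],"fingers":0},
    {"travel":[0.2,-0.96,0],"delta_rot":[0,-0.5,0],"fingers":1},
    {"travel":[0.2,-0.96,0],"delta_rot":[0,-0.5,0],"fingers":1}
  ]
}}

```text
clock: 10.3
tcp_pos: [0.4185, 0.1667, 0.128]
orientation: [0.051, 0.037, 0.998, 0.002]
wrist_force: [-0.5, -0.1, 0.1]
finger_gap: 0.0099
grip_force: 0.0
```

Run:
```python
from h import *
s=env.get_state();print(s['clock'],s['tcp_pos'],s['wrist_force'],s['finger_gap'],s['grip_force'])
cam('wrist','pics/w5.png'); cam('side','pics/s5.png'); cam('scene','pics/sc5.png')
S,K=load('pics/s5.png'); print(proj(S,K,[.402,.238,0]),proj(S,K,[.402,.238,.07]))
a=cv2.imread('pics/sc5.png')[190:310,200:340]; b=cv2.imread('pics/s5.png')[160:320,170:330]
cv2.imwrite('pics/c5.png',np.hstack([cv2.resize(a,(400,343)),cv2.resize(b,(343,343),interpolation=cv2.INTER_CUBIC)]))
```

```text
10.3 [0.41847747 0.16665825 0.12801028] [-0.47847249 -0.09789849  0.12467623] 0.009863782910512136 0.0
(np.float64(246.11940744821646), np.float64(272.34818515171526)) (np.float64(242.82909189619073), np.float64(254.02112868407127))
```

View pics/c5.png

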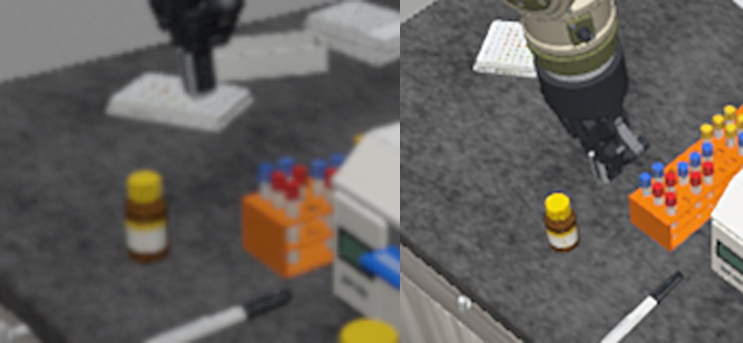

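The vial stands upright and released. Moving to the key.

>>> {"fn": "carry_out", "kwargs": {
  "series": [
    {"travel":[0.19,-0.964,0],"delta_rot":[0,-0.5,0],"fingers":1},
    {"travel":[0.19,-0.964,0],"delta_rot":[0,-0.5,0],"fingers":1},
    {"travel":[0.19,-0.964,0],"delta_rot":[0,-0.5,0],"fingers":1},
    {"travel":[0.19,-0.964,0],"delta_rot":[0,-0.5,0],"fingers":1},
    {"travel":[0.19,-0.964,0],"delta_rot":[0,-0.5,0],"fingers":1}
  ]
}}

```text
clock: 11.08
tcp_pos: [0.4422, 0.0468, 0.1277]
orientation: [0.175, 0.036, 0.984, 0.007]
wrist_force: [-0.1, 0.1, 0.6]
finger_gap: 0.0001
grip_force: 0.0
```

>>> {"fn": "carry_out", "kwargs": {
  "series": [
    {"travel":[0.19,-0.964,0],"delta_rot":[0,-0.5,0],"fingers":1},
    {"travel":[0.19,-0.964,0],"delta_rot":[0,0,0],"fingers":1},
    {"travel":[0,0,-0.8],"delta_rot":[0,0,0],"fingers":1},
    {"travel":[0,0,-0.7],"delta_rot":[0,0,0],"fingers":1},
    {"travel":[0,0,0],"delta_rot":[0,0,0],"fingers":1}
  ]
}}

```text
clock: 11.7
tcp_pos: [0.4501, -0.0007, 0.0885]
orientation: [0.197, 0.037, 0.98, 0.008]
wrist_force: [0.9, -0.2, 0.1]
finger_gap: 0.0
grip_force: 0.0
```

Run:
```python
from h import *
np.set_printoptions(precision=4,suppress=True)
s=env.get_state();print(s['clock'],s['tcp_pos'],s['orientation'],s['wrist_force'],s['finger_gap'])
im,T,K=cam('wrist','pics/w6.png')
for r in (0,1):
    h=cv2.cvtColor(im,cv2.COLOR_RGB2HSV); m=cv2.inRange(h,(100,150,60),(125,255,255))
n,l,st,c=cv2.connectedComponentsWithStats(m)
i=1+np.argmax(st[1:,4]); x,y,w,hh,a=st[i]; print(st[i],c[i]); 
for u,v in ((x,y),(x+w,y),(x,y+hh),(x+w,y+hh)): print(atz(T,K,u,v,.082))
print('tip px',proj(T,K,s['tcp_pos']))
```

```text
11.7 [ 0.4501 -0.0007  0.0885] [0.1968 0.0366 0.9797 0.0082] [ 0.8637 -0.22    0.1233] 3.0003529038616995e-05
[ 275  260   79   41 2599] [314.1493 279.1416]
[ 0.4354 -0.0229  0.082 ]
[0.4397 0.02   0.082 ]
[ 0.4697 -0.0281  0.082 ]
[0.4748 0.02   0.082 ]
tip px (np.float64(318.0003829381685), np.float64(284.20682828342615))
```

>>> {"fn": "carry_out", "kwargs": {
  "series": [
    {"travel":[0,0,-0.3],"delta_rot":[0,0,0],"fingers":1},
    {"travel":[0,0,-0.2],"delta_rot":[0,0,0],"fingers":1},
    {"travel":[0,0,-0.1],"delta_rot":[0,0,0],"fingers":1},
    {"travel":[0,0,0],"delta_rot":[0,0,0],"fingers":1}
  ]
}}

```text
clock: 12.25
tcp_pos: [0.4509, -0.0014, 0.0745]
orientation: [0.198, 0.037, 0.979, 0.008]
wrist_force: [0.2, -0.2, -0.5]
finger_gap: 0.0001
grip_force: 0.0
```

Run:
```python
from h import *
s=env.get_state();print(s['clock'],s['tcp_pos'],s['wrist_force'])
im,T,K=cam('side','pics/s6.png');a=cv2.imread('pics/s5.png')
d=cv2.absdiff(cv2.imread('pics/s6.png'),cv2.imread('pics/s0.png') if False else cv2.imread('pics/side0.png')).max(2)
for n,p in dict(bl=(.656,.074,.138),br=(.648,-.102,.138),win=(.557,-.009,.138)).items():
    u,v=map(int,proj(T,K,p)); print(n,u,v,d[v-4:v+5,u-4:u+5].mean())
```

```text
12.25 [ 0.45089555 -0.00141689  0.0744972 ] [ 0.22367132 -0.17550966 -0.45918645]
bl 369 205 3.3580246913580245
br 434 245 3.802469135802469
win 374 249 6.074074074074074
```

>>> {"fn": "carry_out", "kwargs": {
  "series": [
    {"travel":[0,0,-0.1],"delta_rot":[0,0,0],"fingers":1},
    {"travel":[0,0,-0.1],"delta_rot":[0,0,0],"fingers":1}
  ]
}}

```text
clock: 12.55
tcp_pos: [0.4512, -0.0015, 0.0696]
orientation: [0.199, 0.037, 0.979, 0.007]
wrist_force: [0.1, -0.6, -0.7]
finger_gap: 0.0002
grip_force: 0.0
```

Run:
```python
from h import *
s=env.get_state();print(s['clock'],s['tcp_pos'],s['wrist_force'])
cam('side','pics/s7.png');cam('wrist','pics/w7.png');cam('scene','pics/sc7.png')
a=cv2.imread('pics/w7.png')[200:360,220:420]; b=cv2.imread('pics/s7.png')[240:340,290:415]; c=cv2.imread('pics/sc7.png')[240:340,290:415]
f=lambda i:cv2.resize(i,(375,300),interpolation=cv2.INTER_CUBIC)
cv2.imwrite('pics/c7.png',np.vstack([np.hstack([f(a),f(b)]),np.hstack([f(c),f(cv2.imread('pics/scene0.png')[240:340,290:415])])]))
```

```text
12.55 [ 0.45115693 -0.00152761  0.06964941] [ 0.06707999 -0.62737672 -0.683024  ]
```

View pics/c7.png

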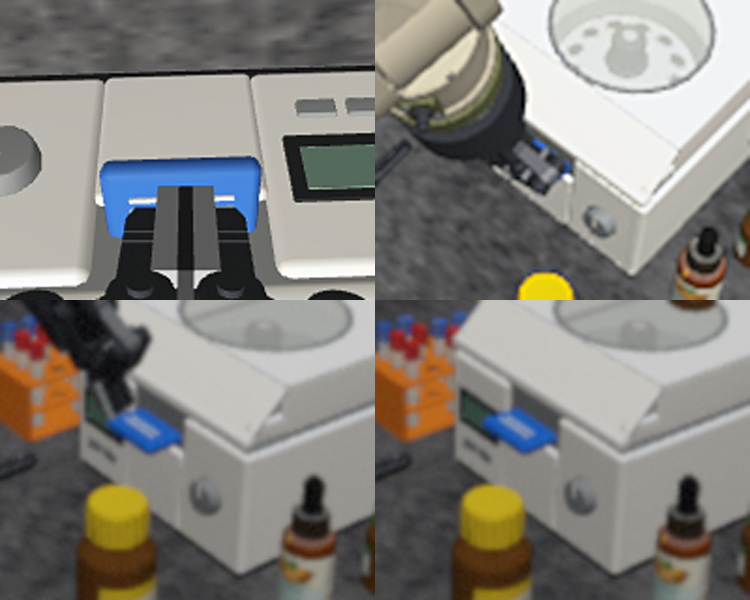

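Run:
```python
from h import *
np.set_printoptions(precision=4,suppress=True)
s=env.get_state();t=np.array(s['tcp_pos'])
W=load('pics/w7.png');C=load('pics/sc7.png')
print('tcp in wrist',proj(*W,t),'scene',proj(*C,t),'side',proj(*load('pics/s7.png'),t))
print(tri((*W,318.7,299),(*C,329.5,277.5)))
for z in (.07,.082): print(z,'tip',atz(*W,318.7,299,z),'front edge',atz(*W,318,284,z))
h0=cv2.imread('pics/scene0.png');h1=cv2.imread('pics/sc7.png')
for n,i in(('before',h0),('now',h1),('press74',None)):
    if i is None: continue
    m=cv2.inRange(cv2.cvtColor(i,cv2.COLOR_BGR2HSV),(100,130,60),(125,255,255))[260:320,310:370]
    ys,xs=np.nonzero(m);print(n,len(xs),xs.min()+310,xs.max()+310,ys.min()+260,ys.max()+260,xs.mean()+310,ys.mean()+260)
    print([int(np.nonzero(m[:,x-310])[0].max()+260) for x in (335,340,345,350)])
```

```text
tcp in wrist (np.float64(318.0334231442819), np.float64(284.55623653167333)) scene (np.float64(334.09885918664423), np.float64(288.59070358828086)) side (np.float64(338.98355444457786), np.float64(297.4255060381997))
(array([ 0.437 , -0.0006,  0.0955]), [0.0033496808199058956, 0.0033496808199059997])
0.07 tip [ 0.4627 -0.0019  0.07  ] front edge [ 0.4498 -0.0014  0.07  ]
0.082 tip [ 0.4481 -0.0012  0.082 ] front edge [ 0.4365 -0.0008  0.082 ]
before 182 326 349 276 290 337.66483516483515 283.1373626373626Traceback (most recent call last):
  File "<stdin>", line 13, in <module>
    return umr_maximum(a, axis, None, out, keepdims, initial, where)
ValueError: zero-size array to reduction operation maximum which has no identity
```

The visible fingertip triangulates to about (0.437, 0, 0.095). That is roughly 29 mm behind the stated TCP along the tool, and it fits with the vial having been gripped at its cap. I'll treat the real tip as about 29 mm short, shift forward and feel for contact.

>>> {"fn": "carry_out", "kwargs": {
  "series": [
    {"travel":[0.28,0,0],"delta_rot":[0,0,0],"fingers":1},
    {"travel":[0.26,0,0],"delta_rot":[0,0,0],"fingers":1},
    {"travel":[0,0,-0.2],"delta_rot":[0,0,0],"fingers":1}
  ]
}}

```text
clock: 13.08
tcp_pos: [0.466, -0.0017, 0.0652]
orientation: [0.199, 0.036, 0.979, 0.007]
wrist_force: [-0.0, -1.1, 0.2]
finger_gap: -0.0
grip_force: 0.0
```

>>> {"fn": "carry_out", "kwargs": {
  "series": [
    {"travel":[0,0,-0.2],"delta_rot":[0,0,0],"fingers":1}
  ]
}}

```text
clock: 13.2
tcp_pos: [0.4644, -0.0014, 0.0591]
orientation: [0.198, 0.037, 0.979, 0.008]
wrist_force: [-0.1, -0.5, -0.4]
finger_gap: 0.0002
grip_force: 0.0
```

>>> {"fn": "carry_out", "kwargs": {
  "series": [
    {"travel":[0,0,-0.16],"delta_rot":[0,0,0],"fingers":1}
  ]
}}

```text
clock: 13.32
tcp_pos: [0.464, -0.0013, 0.0549]
orientation: [0.198, 0.037, 0.979, 0.008]
wrist_force: [-0.2, 0.6, -0.2]
finger_gap: 0.0004
grip_force: 0.0
```

>>> {"fn": "carry_out", "kwargs": {
  "series": [
    {"travel":[0,0,-0.12],"delta_rot":[0,0,0],"fingers":1}
  ]
}}

```text
clock: 13.45
tcp_pos: [0.4641, -0.0014, 0.0521]
orientation: [0.198, 0.037, 0.979, 0.008]
wrist_force: [0.2, 1.6, 0.8]
finger_gap: 0.0002
grip_force: 0.3
```

>>> {"fn": "carry_out", "kwargs": {
  "series": [
    {"travel":[0,0,-0.12],"delta_rot":[0,0,0],"fingers":1}
  ]
}}

```text
clock: 13.58
tcp_pos: [0.4637, -0.0014, 0.0491]
orientation: [0.198, 0.037, 0.98, 0.008]
wrist_force: [-4.2, -0.0, 4.1]
finger_gap: 0.0002
grip_force: 2.4
```

Contact with the key at TCP z≈0.051 confirms the tip offset. I'll press the key in, easing back a little.

>>> {"fn": "carry_out", "kwargs": {
  "series": [
    {"travel":[-0.08,0,-0.1],"delta_rot":[0,0,0],"fingers":1},
    {"travel":[-0.04,0,-0.08],"delta_rot":[0,0,0],"fingers":1}
  ]
}}

```text
clock: 13.82
tcp_pos: [0.4625, -0.0015, 0.0458]
orientation: [0.2, 0.037, 0.979, 0.008]
wrist_force: [0.4, 0.2, 2.3]
finger_gap: 0.0001
grip_force: 1.1
```

```bash
cat > lid.py <<'E'
from h import *
import sys
s=env.get_state();print(s['clock'],s['tcp_pos'],s['wrist_force'])
im,T,K=cam('side','pics/'+sys.argv[1]);d=cv2.absdiff(cv2.imread('pics/'+sys.argv[1]),cv2.imread('pics/side0.png')).max(2)
for n,p in dict(bl=(.656,.074,.138),br=(.648,-.102,.138),win=(.557,-.009,.138),fr=(.49,-.092,.13)).items():
    u,v=map(int,proj(T,K,p)); print(n,u,v,d[v-5:v+6,u-5:u+6].mean())
E
python3 lid.py s8.png
```

```text
13.825 [ 0.4625498  -0.00153886  0.04581369] [0.35578198 0.189741   2.29801531]
bl 369 205 2.8595041322314048
br 434 245 3.2479338842975207
win 374 249 5.512396694214876
fr 388 292 3.520661157024793
```

>>> {"fn": "carry_out", "kwargs": {
  "series": [
    {"travel":[-0.02,0,-0.1],"delta_rot":[0,0,0],"fingers":1}
  ]
}}

```text
clock: 14.0
tcp_pos: [0.4618, -0.0016, 0.0432]
orientation: [0.199, 0.037, 0.979, 0.007]
wrist_force: [0.4, 0.4, 3.0]
finger_gap: 0.0001
grip_force: 1.1
```

>>> {"fn": "carry_out", "kwargs": {
  "series": [
    {"travel":[-0.02,0,-0.1],"delta_rot":[0,0,0],"fingers":1},
    {"travel":[0,0,0],"delta_rot":[0,0,0],"fingers":1}
  ]
}}

```text
clock: 14.25
tcp_pos: [0.4608, -0.0016, 0.0402]
orientation: [0.199, 0.037, 0.979, 0.007]
wrist_force: [1.9, 0.5, 3.4]
finger_gap: 0.0001
grip_force: 1.5
```

```bash
python3 lid.py s9.png
```

```text
14.25 [ 0.4608029  -0.00159696  0.04023732] [1.90570147 0.47716192 3.37193355]
bl 369 205 62.1900826446281
br 434 245 65.9504132231405
win 374 249 41.56198347107438
fr 388 292 70.17355371900827
```

The lid is released. I retract and go back to vertical while it swings open.

>>> {"fn": "carry_out", "kwargs": {
  "series": [
    {"travel":[-1,0,0.5],"delta_rot":[0,0,0],"fingers":1},
    {"travel":[-1,0,1],"delta_rot":[0,0,0],"fingers":1},
    {"travel":[0,0,1],"delta_rot":[0,0.8,0],"fingers":1},
    {"travel":[0,0,1],"delta_rot":[0,0.8,0],"fingers":1},
    {"travel":[0,0,1],"delta_rot":[0,0.8,0],"fingers":1}
  ]
}}

```text
clock: 14.92
tcp_pos: [0.4095, -0.0014, 0.1533]
orientation: [0.078, 0.037, 0.996, 0.003]
wrist_force: [0.8, 0.5, -0.5]
finger_gap: -0.0002
grip_force: 0.0
```

>>> {"fn": "carry_out", "kwargs": {
  "series": [
    {"travel":[0,0,0.5],"delta_rot":[0,0.8,0],"fingers":1},
    {"travel":[0,0,0],"delta_rot":[0,0.8,0],"fingers":1},
    {"travel":[0,0,0],"delta_rot":[0,0,0],"fingers":1},
    {"travel":[0,0,0],"delta_rot":[0,0,0],"fingers":1},
    {"travel":[0,0,0],"delta_rot":[0,0,0],"fingers":1}
  ]
}}

```text
clock: 15.55
tcp_pos: [0.4095, -0.0013, 0.1649]
orientation: [-0.0, 0.037, 0.999, 0.0]
wrist_force: [0.5, -0.2, 1.3]
finger_gap: -0.0002
grip_force: 0.0
```

>>> {"fn": "carry_out", "kwargs": {
  "series": [
    {"travel":[0,0,0],"delta_rot":[0,0,0],"fingers":1},
    {"travel":[0,0,0],"delta_rot":[0,0,0],"fingers":1},
    {"travel":[0,0,0],"delta_rot":[0,0,0],"fingers":1},
    {"travel":[0,0,0],"delta_rot":[0,0,0],"fingers":1},
    {"travel":[0,0,0],"delta_rot":[0,0,0],"fingers":1}
  ]
}}

```text
clock: 16.18
tcp_pos: [0.4106, -0.0015, 0.1652]
orientation: [0.0, 0.037, 0.999, 0.0]
wrist_force: [0.4, -0.6, 0.5]
finger_gap: 0.0001
grip_force: 0.0
```

Run:
```python
from h import *
s=env.get_state();print(s['clock'],s['tcp_pos'],s['orientation'],s['wrist_force'])
for n in ('wrist','side','scene'): cam(n,f'pics/{n}10.png')
for n in ('side','scene'):
    T,K=load(f'pics/{n}10.png'); print(n,'edge1.4',proj(T,K,[.6385,-.013,.296]),'tcp',proj(T,K,s['tcp_pos']))
a=cv2.imread('pics/wrist10.png')[0:480,100:540]; b=cv2.imread('pics/side10.png')[130:330,270:470]; c=cv2.imread('pics/scene10.png')[150:350,290:490]
f=lambda i:cv2.resize(i,(300,300),interpolation=cv2.INTER_CUBIC)
cv2.imwrite('pics/c10.png',np.hstack([cv2.resize(a,(500,545)),np.vstack([f(b),f(c)])[:545]]))
```

```text
16.175 [ 0.41060337 -0.00147331  0.16519032] [3.97193836e-05 3.73673061e-02 9.99301596e-01 4.76952045e-05] [ 0.43850704 -0.55052971  0.51873514]
side edge1.4 (np.float64(407.712649649099), np.float64(174.22150556147915)) tcp (np.float64(327.8955584885963), np.float64(283.3219053024161))
scene edge1.4 (np.float64(413.1440846978274), np.float64(162.68098115333274)) tcp (np.float64(318.569772606909), np.float64(250.40965381167953))
```

View pics/c10.png

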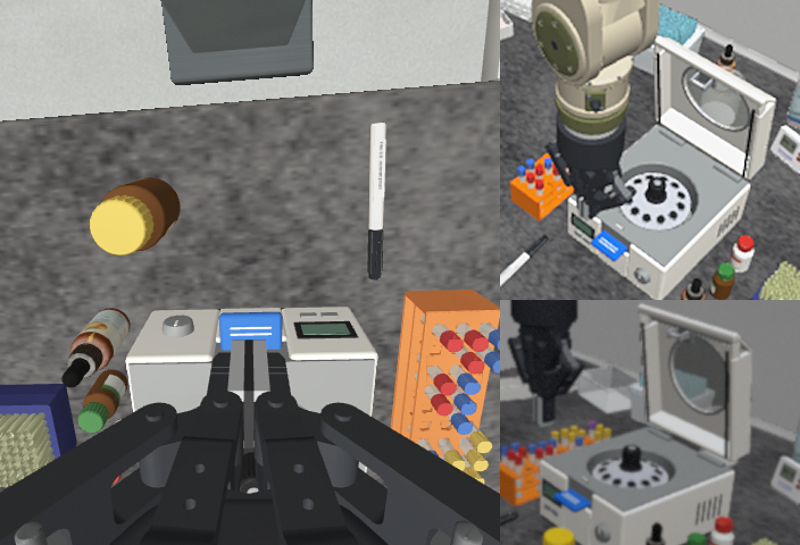

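The lid is fully open, with its edge where 1.4 rad predicts. The knob top is at side (373,249) and scene (377,247). The fingertip is at scene (321,230), while the TCP projects to (319,250). From here I work from numbers only.

Run:
```python
from h import *
np.set_printoptions(precision=4,suppress=True)
S=load('pics/side10.png');C=load('pics/scene10.png')
t=np.array([.4106,-.0015,.1652])
for d in (.02,.025,.03,.035): print(d,proj(*C,t+[0,0,d]),proj(*S,t+[0,0,d]))
def dark(f,b,thr=60):
    i=cv2.imread(f); g=i.max(2); x,y,w,h=b
    m=(g[y:y+h,x:x+w]<thr).astype(np.uint8); n,l,st,c=cv2.connectedComponentsWithStats(m)
    k=1+np.argmax(st[1:,4]); q=st[k]; return [q[0]+x,q[1]+y,q[2],q[3],q[4]],c[k]+[x,y]
print('side',dark('pics/side10.png',(360,238,28,30)),'scene',dark('pics/scene10.png',(362,238,28,28)))
print(tri((*S,373.3,248.7),(*C,376.7,246.7)))
for z in (.098,.128): print(proj(*S,[.5575,-.009,z]),proj(*C,[.5575,-.009,z]))
print('tip scene',dark('pics/scene10.png',(308,200,30,45)))
```

```text
0.02 (np.float64(318.6792004885038), np.float64(240.51627791045746)) (np.float64(328.11533761505933), np.float64(277.25402580740575))
0.025 (np.float64(318.7049865792119), np.float64(238.01070383127163)) (np.float64(328.1689286587663), np.float64(275.70462472565276))
0.03 (np.float64(318.73090658479714), np.float64(235.49211755691178)) (np.float64(328.2229598761631), np.float64(274.1424975325193))
0.035 (np.float64(318.7569615511654), np.float64(232.96041745915622)) (np.float64(328.27743671270804), np.float64(272.5674867912721))
side ([np.int32(367), np.int32(247), np.int32(14), np.int32(19), np.int32(161)], array([373.5466, 257.236 ])) scene ([np.int32(370), np.int32(248), np.int32(14), np.int32(16), np.int32(170)], array([377.1176, 256.0824]))
(array([ 0.5619, -0.0037,  0.1303]), [0.0003910419807528069, 0.00039104198075290056])
(np.float64(372.603708812624), np.float64(260.5366512792127)) (np.float64(376.1962606281639), np.float64(262.1563476229617))
(np.float64(373.8588189803374), np.float64(251.91638512456163)) (np.float64(377.1268317988457), np.float64(249.11229601305365))
tip scene ([np.int32(308), np.int32(200), np.int32(30), np.int32(31), np.int32(512)], array([322.7422, 210.209 ]))
```

>>> {"fn": "carry_out", "kwargs": {
  "series": [
    {"travel":[0.98,-0.05,0.2],"delta_rot":[0,0,0],"fingers":-1},
    {"travel":[0.98,-0.05,0.2],"delta_rot":[0,0,0],"fingers":-1},
    {"travel":[0.98,-0.05,0],"delta_rot":[0,0,0],"fingers":-1},
    {"travel":[0.98,-0.05,0],"delta_rot":[0,0,0],"fingers":-1},
    {"travel":[0.98,-0.05,0],"delta_rot":[0,0,0],"fingers":-1}
  ]
}}

```text
clock: 16.95
tcp_pos: [0.5339, -0.0078, 0.175]
orientation: [-0.0, 0.037, 0.999, 0.0]
wrist_force: [-0.5, 0.9, 0.1]
finger_gap: 0.0855
grip_force: 0.0
```

>>> {"fn": "carry_out", "kwargs": {
  "series": [
    {"travel":[0.98,-0.05,0],"delta_rot":[0,0,0],"fingers":-1},
    {"travel":[0,0,0],"delta_rot":[0,0,0],"fingers":-1}
  ]
}}

```text
clock: 17.2
tcp_pos: [0.5587, -0.0092, 0.1745]
orientation: [-0.0, 0.037, 0.999, 0.0]
wrist_force: [0.3, 0.4, 0.4]
finger_gap: 0.0855
grip_force: 0.0
```

Run:
```python
from h import *
np.set_printoptions(precision=4,suppress=True)
s=env.get_state();print(s['clock'],s['tcp_pos'],s['wrist_force'],s['finger_gap'])
im,T,K=cam('wrist','pics/w11.png')
print('pred top/axis',proj(T,K,[.5575,-.0085,.128]),proj(T,K,[.5575,-.0085,.102]))
g=im.max(2)
for thr in (50,70,90):
    m=(g<thr).astype(np.uint8); m[:,:225]=0;m[:,415:]=0
    n,l,st,c=cv2.connectedComponentsWithStats(m)
    print(thr,[(st[i].tolist(),c[i].round(1).tolist()) for i in range(1,n) if st[i,4]>150])
print(g[120:420:10,318].tolist())
```

```text
17.2 [ 0.5587 -0.0092  0.1745] [0.3487 0.3889 0.4178] 0.08545957981148417
pred top/axis (np.float64(318.8336150276388), np.float64(252.4253497584402)) (np.float64(318.7970666889433), np.float64(240.55184295294742))
50 [([225, 0, 22, 37, 228], [238.3, 16.9]), ([319, 184, 15, 15, 181], [326.3, 190.9]), ([344, 194, 15, 15, 175], [350.7, 201.3]), ([272, 203, 14, 15, 168], [278.6, 209.8]), ([360, 215, 13, 15, 157], [365.9, 222.0]), ([298, 223, 43, 48, 1328], [319.2, 245.4]), ([225, 428, 190, 52, 8590], [319.4, 456.3])]
70 [([225, 0, 22, 38, 264], [238.5, 17.2]), ([292, 9, 29, 28, 362], [305.6, 25.9]), ([241, 23, 20, 20, 204], [250.9, 33.0]), ([255, 35, 57, 34, 687], [281.2, 52.2]), ([313, 39, 33, 14, 205], [331.4, 46.5]), ([338, 54, 20, 17, 171], [348.8, 63.0]), ([300, 56, 35, 23, 314], [316.1, 68.1]), ([233, 66, 19, 19, 232], [242.4, 76.3]), ([348, 77, 60, 39, 579], [378.5, 96.2]), ([240, 184, 62, 123, 1560], [258.2, 257.0]), ([319, 184, 15, 15, 185], [326.2, 190.9]), ([293, 187, 15, 15, 182], [299.7, 194.0]), ([344, 194, 15, 16, 184], [350.9, 201.3]), ([272, 203, 14, 15, 171], [278.7, 2
[... 152 characters left out ...]
0, 53, 8728], [319.4, 455.9])]
90 [([225, 0, 190, 117, 17017], [318.4, 54.0]), ([402, 0, 13, 22, 179], [410.1, 9.4]), ([240, 182, 159, 130, 4169], [317.6, 267.4]), ([319, 183, 16, 16, 197], [326.4, 190.9]), ([292, 187, 16, 15, 188], [299.7, 194.0]), ([344, 194, 15, 16, 187], [350.8, 201.4]), ([272, 202, 14, 16, 177], [278.6, 209.8]), ([359, 215, 14, 15, 166], [365.8, 222.0]), ([298, 222, 43, 49, 1452], [318.8, 244.7]), ([263, 226, 14, 15, 160], [269.3, 233.0]), ([225, 362, 143, 18, 546], [291.9, 368.2]), ([225, 427, 190, 53, 8778], [319.3, 455.8])]
[178, 189, 154, 152, 105, 153, 184, 140, 186, 187, 186, 20, 33, 163, 157, 17, 162, 195, 80, 81, 150, 151, 150, 150, 150, 143, 222, 222, 221, 124]
```

The knob blob in the wrist image (centre column 319, far edge row 271) matches the prediction. I'll close the fingers and come down onto the knob.

>>> {"fn": "carry_out", "kwargs": {
  "series": [
    {"travel":[0,0,0],"delta_rot":[0,0,0],"fingers":1},
    {"travel":[0,0,-0.6],"delta_rot":[0,0,0],"fingers":1},
    {"travel":[0,0,-0.7],"delta_rot":[0,0,0],"fingers":1},
    {"travel":[0,0,-0.7],"delta_rot":[0,0,0],"fingers":1},
    {"travel":[0,0,-0.6],"delta_rot":[0,0,0],"fingers":1}
  ]
}}

```text
clock: 17.88
tcp_pos: [0.5565, -0.0088, 0.1088]
orientation: [-0.001, 0.037, 0.999, 0.0]
wrist_force: [-0.8, -0.6, -0.1]
finger_gap: 0.0002
grip_force: 0.0
```

>>> {"fn": "carry_out", "kwargs": {
  "series": [
    {"travel":[0,0,-0.2],"delta_rot":[0,0,0],"fingers":1}
  ]
}}

```text
clock: 18.0
tcp_pos: [0.5563, -0.0088, 0.1038]
orientation: [-0.001, 0.037, 0.999, 0.0]
wrist_force: [-0.0, -0.6, -0.0]
finger_gap: -0.0001
grip_force: 0.0
```

>>> {"fn": "carry_out", "kwargs": {
  "series": [
    {"travel":[0,0,-0.2],"delta_rot":[0,0,0],"fingers":1}
  ]
}}

```text
clock: 18.12
tcp_pos: [0.5576, -0.009, 0.1001]
orientation: [0.0, 0.037, 0.999, 0.0]
wrist_force: [-0.3, 0.4, -0.1]
finger_gap: 0.0001
grip_force: 0.0
```

>>> {"fn": "carry_out", "kwargs": {
  "series": [
    {"travel":[0,0,-0.2],"delta_rot":[0,0,0],"fingers":1}
  ]
}}

```text
clock: 18.25
tcp_pos: [0.558, -0.0091, 0.0954]
orientation: [0.0, 0.037, 0.999, -0.0]
wrist_force: [-0.9, 0.3, -0.9]
finger_gap: 0.0002
grip_force: 0.0
```

>>> {"fn": "carry_out", "kwargs": {
  "series": [
    {"travel":[0,0,-0.2],"delta_rot":[0,0,0],"fingers":1}
  ]
}}

```text
clock: 18.38
tcp_pos: [0.5581, -0.009, 0.0906]
orientation: [0.001, 0.037, 0.999, -0.0]
wrist_force: [-1.5, 0.8, 4.1]
finger_gap: 0.0002
grip_force: 1.3
```

>>> {"fn": "carry_out", "kwargs": {
  "series": [
    {"travel":[0,0,-0.12],"delta_rot":[0,0,0],"fingers":1}
  ]
}}

```text
clock: 18.5
tcp_pos: [0.5582, -0.0091, 0.0881]
orientation: [0.001, 0.037, 0.999, -0.0]
wrist_force: [-3.2, -0.0, 15.3]
finger_gap: 0.0001
grip_force: 7.6
```

>>> {"fn": "carry_out", "kwargs": {
  "series": [
    {"travel":[0,0,-0.12],"delta_rot":[0,0,0],"fingers":1}
  ]
}}

```text
clock: 18.62
tcp_pos: [0.5584, -0.0091, 0.087]
orientation: [0.002, 0.037, 0.999, -0.0]
wrist_force: [-7.9, 1.0, 19.4]
finger_gap: -0.0002
grip_force: 9.4
```

>>> {"fn": "carry_out", "kwargs": {
  "series": [
    {"travel":[0,0,-0.12],"delta_rot":[0,0,0],"fingers":1}
  ]
}}

```text
clock: 18.75
tcp_pos: [0.5587, -0.0091, 0.0855]
orientation: [0.002, 0.037, 0.999, -0.0]
wrist_force: [-12.0, 1.0, 36.8]
finger_gap: 0.0003
grip_force: 18.1
```

>>> {"fn": "carry_out", "kwargs": {
  "series": [
    {"travel":[0,0,-0.12],"delta_rot":[0,0,0],"fingers":1}
  ]
}}

```text
clock: 18.88
tcp_pos: [0.5583, -0.0091, 0.0814]
orientation: [0.002, 0.037, 0.999, -0.0]
wrist_force: [0.4, 0.4, -0.8]
finger_gap: 0.0003
grip_force: 0.0
```

>>> {"fn": "carry_out", "kwargs": {
  "series": [
    {"travel":[0,0,-0.12],"delta_rot":[0,0,0],"fingers":1}
  ]
}}

```text
clock: 19.0
tcp_pos: [0.558, -0.009, 0.0757]
orientation: [0.001, 0.037, 0.999, -0.0]
wrist_force: [-1.2, 0.3, -0.3]
finger_gap: -0.0004
grip_force: 0.0
```

>>> {"fn": "carry_out", "kwargs": {
  "series": [
    {"travel":[0,0,-0.1],"delta_rot":[0,0,0],"fingers":1}
  ]
}}

```text
clock: 19.12
tcp_pos: [0.5581, -0.0091, 0.0743]
orientation: [0.001, 0.037, 0.999, -0.0]
wrist_force: [-7.6, 0.8, 27.6]
finger_gap: -0.0001
grip_force: 13.3
```

>>> {"fn": "carry_out", "kwargs": {
  "series": [
    {"travel":[0,0,-0.08],"delta_rot":[0,0,0],"fingers":1}
  ]
}}

```text
clock: 19.25
tcp_pos: [0.5583, -0.0091, 0.0741]
orientation: [0.001, 0.037, 0.999, -0.0]
wrist_force: [-10.9, 0.8, 36.5]
finger_gap: 0.0001
grip_force: 18.1
```

Run:
```python
from h import *
s=env.get_state();print(s['clock'],s['tcp_pos'],s['wrist_force'])
for n,b in(('side',(355,238,38,35)),('scene',(358,238,38,35))):
    cam(n,f'pics/{n}12.png'); i=cv2.imread(f'pics/{n}12.png').max(2);j=cv2.imread(f'pics/{n}10.png').max(2);x,y,w,h=b
    T,K=load(f'pics/{n}12.png'); print(n,[proj(T,K,[.558,-.0088,z]) for z in (.11,.128)])
    u=374 if n=='side' else 377
    print('before',j[y:y+h,u].tolist());print('now',i[y:y+h,u].tolist())
    u-=10;print('hole cols before',j[y:y+h,u].tolist());print('now',i[y:y+h,u].tolist())
```

```text
19.25 [ 0.55832886 -0.00908785  0.07413393] [-10.94815461   0.79241863  36.54050939]
side [(np.float64(373.1597620688115), np.float64(256.9465554011564)), (np.float64(373.91985962293813), np.float64(251.72909558830588))]
before [185, 147, 104, 109, 109, 108, 96, 195, 242, 197, 82, 87, 180, 210, 211, 152, 42, 58, 55, 35, 34, 35, 36, 37, 35, 48, 52, 39, 206, 241, 233, 230, 228, 230, 234]
now [51, 51, 46, 44, 44, 44, 42, 44, 46, 44, 48, 46, 55, 115, 142, 141, 136, 128, 122, 125, 123, 132, 120, 73, 40, 38, 37, 39, 36, 31, 51, 53, 87, 223, 244]
hole cols before [179, 159, 120, 109, 113, 113, 112, 84, 187, 233, 231, 199, 150, 162, 200, 228, 234, 232, 232, 233, 235, 236, 234, 232, 232, 231, 231, 231, 230, 230, 232, 234, 235, 235, 237]
now [63, 51, 47, 101, 123, 118, 118, 117, 118, 117, 116, 112, 103, 198, 235, 227, 210, 184, 213, 236, 237, 236, 237, 239, 241, 243, 245, 245, 242, 238, 237, 235, 234, 234, 233]
scene [(np.float64(376.6699608825511), np.float64(256.88093950406187)), (np.float64(377.2319706903077), np.float64(249.01439253154817))]
before [117, 128, 129, 129, 127, 129, 127, 123, 110, 115, 129, 105, 63, 42, 29, 13, 22, 20, 22, 26, 23, 22, 27, 27, 30, 43, 90, 147, 173, 178, 176, 167, 134, 77, 39]
now [29, 33, 33, 38, 62, 86, 87, 82, 80, 76, 72, 71, 70, 69, 63, 63, 63, 65, 87, 104, 87, 55, 32, 27, 28, 23, 27, 24, 21, 23, 23, 27, 33, 52, 113]
hole cols before [61, 67, 87, 112, 126, 128, 127, 128, 129, 130, 130, 114, 97, 94, 90, 93, 89, 81, 100, 148, 166, 170, 174, 176, 177, 178, 177, 177, 175, 175, 160, 105, 49, 43, 72]
now [64, 65, 86, 112, 125, 128, 129, 130, 128, 130, 128, 115, 98, 93, 94, 93, 92, 93, 93, 95, 91, 93, 92, 92, 89, 98, 136, 163, 170, 171, 170, 175, 176, 177, 175]
```

The rotor is home: hard stop at TCP z 0.074, and the knob has dropped by about 18 mm in both images. Next I open the fingers, rise and regrasp around the knob.

>>> {"fn": "carry_out", "kwargs": {
  "series": [
    {"travel":[0,0,0.8],"delta_rot":[0,0,0],"fingers":1},
    {"travel":[0,0,1],"delta_rot":[0,0,0],"fingers":0},
    {"travel":[0,0,0.4],"delta_rot":[0,0,0],"fingers":-0.2},
    {"travel":[0,0,0],"delta_rot":[0,0,0],"fingers":-0.2},
    {"travel":[0,0,0],"delta_rot":[0,0,0],"fingers":-0.2}
  ],
  "squeeze": 70
}}

```text
clock: 19.98
tcp_pos: [0.5569, -0.0089, 0.1244]
orientation: [-0.001, 0.037, 0.999, 0.0]
wrist_force: [-0.4, -0.0, -0.8]
finger_gap: 0.0513
grip_force: 0.0
```

>>> {"fn": "carry_out", "kwargs": {
  "series": [
    {"travel":[0,0,0],"delta_rot":[0,0,0],"fingers":-0.2}
  ]
}}

```text
clock: 20.1
tcp_pos: [0.5568, -0.0089, 0.1245]
orientation: [-0.001, 0.037, 0.999, 0.0]
wrist_force: [0.1, 0.3, 0.2]
finger_gap: 0.051
grip_force: 0.0
```

>>> {"fn": "carry_out", "kwargs": {
  "series": [
    {"travel":[0.04,0,-0.8],"delta_rot":[0,0,0],"fingers":-0.2},
    {"travel":[0,0,-0.8],"delta_rot":[0,0,0],"fingers":-0.2},
    {"travel":[0,0,-0.8],"delta_rot":[0,0,0],"fingers":-0.2},
    {"travel":[0,0,-0.4],"delta_rot":[0,0,0],"fingers":-0.2},
    {"travel":[0,0,-0.1],"delta_rot":[0,0,0],"fingers":-0.2}
  ]
}}

```text
clock: 20.72
tcp_pos: [0.558, -0.0088, 0.0524]
orientation: [-0.001, 0.037, 0.999, 0.0]
wrist_force: [-0.1, 1.0, -0.2]
finger_gap: 0.0511
grip_force: 0.0
```

>>> {"fn": "carry_out", "kwargs": {
  "series": [
    {"travel":[0,0,0],"delta_rot":[0,0,0],"fingers":0.2},
    {"travel":[0,0,0],"delta_rot":[0,0,0],"fingers":0.4},
    {"travel":[0,0,0],"delta_rot":[0,0,0],"fingers":1},
    {"travel":[0,0,0],"delta_rot":[0,0,0],"fingers":1},
    {"travel":[0,0,0],"delta_rot":[0,0,0],"fingers":1}
  ]
}}

```text
clock: 21.35
tcp_pos: [0.5593, -0.0089, 0.0542]
orientation: [0.001, 0.037, 0.999, 0.0]
wrist_force: [-0.5, 1.7, 5.7]
finger_gap: 0.0221
grip_force: 68.7
```

Gripped (gap 22 mm on the 25 mm knob, same offset as at the cap). Starting the pull slowly.

>>> {"fn": "carry_out", "kwargs": {
  "series": [
    {"travel":[0,0,0.04],"delta_rot":[0,0,0],"fingers":1},
    {"travel":[0,0,0.04],"delta_rot":[0,0,0],"fingers":1}
  ]
}}

```text
clock: 21.6
tcp_pos: [0.5591, -0.0089, 0.0549]
orientation: [0.0, 0.037, 0.999, 0.0]
wrist_force: [3.1, 0.8, -4.3]
finger_gap: 0.0221
grip_force: 68.7
```

>>> {"fn": "carry_out", "kwargs": {
  "series": [
    {"travel":[0,0,0.04],"delta_rot":[0,0,0],"fingers":1},
    {"travel":[0,0,0],"delta_rot":[0,0,0],"fingers":1}
  ]
}}

```text
clock: 21.85
tcp_pos: [0.559, -0.0089, 0.0558]
orientation: [0.0, 0.037, 0.999, 0.0]
wrist_force: [5.2, 1.6, -6.3]
finger_gap: 0.0221
grip_force: 68.9
```

>>> {"fn": "carry_out", "kwargs": {
  "series": [
    {"travel":[0,0,0.04],"delta_rot":[0,0,0],"fingers":1},
    {"travel":[0,0,0],"delta_rot":[0,0,0],"fingers":1}
  ]
}}

```text
clock: 22.1
tcp_pos: [0.559, -0.0089, 0.0567]
orientation: [0.0, 0.037, 0.999, 0.0]
wrist_force: [5.9, 0.3, -7.7]
finger_gap: 0.022
grip_force: 69.2
```

>>> {"fn": "carry_out", "kwargs": {
  "series": [
    {"travel":[0,0,0.04],"delta_rot":[0,0,0],"fingers":1},
    {"travel":[0,0,0],"delta_rot":[0,0,0],"fingers":1}
  ]
}}

```text
clock: 22.35
tcp_pos: [0.5589, -0.0089, 0.0571]
orientation: [0.0, 0.037, 0.999, 0.0]
wrist_force: [7.8, 0.5, -11.6]
finger_gap: 0.0219
grip_force: 69.3
```

>>> {"fn": "carry_out", "kwargs": {
  "series": [
    {"travel":[0,0,0.04],"delta_rot":[0,0,0],"fingers":1},
    {"travel":[0,0,0],"delta_rot":[0,0,0],"fingers":1}
  ]
}}

```text
clock: 22.6
tcp_pos: [0.5589, -0.0089, 0.0573]
orientation: [-0.0, 0.037, 0.999, 0.0]
wrist_force: [9.2, 0.6, -17.0]
finger_gap: 0.0224
grip_force: 69.5
```

>>> {"fn": "carry_out", "kwargs": {
  "series": [
    {"travel":[0,0,0.02],"delta_rot":[0,0,0],"fingers":1},
    {"travel":[0,0,0.02],"delta_rot":[0,0,0],"fingers":1}
  ]
}}

```text
clock: 22.85
tcp_pos: [0.5589, -0.0089, 0.0581]
orientation: [-0.0, 0.037, 0.999, 0.0]
wrist_force: [8.5, 0.1, -14.4]
finger_gap: 0.0221
grip_force: 70.1
```

About 14.5 N at roughly 3.5 mm of lift, which matches the table. Holding for a second.

>>> {"fn": "carry_out", "kwargs": {
  "series": [
    {"travel":[0,0,0.01],"delta_rot":[0,0,0],"fingers":1},
    {"travel":[0,0,0],"delta_rot":[0,0,0],"fingers":1},
    {"travel":[0,0,0],"delta_rot":[0,0,0],"fingers":1},
    {"travel":[0,0,0],"delta_rot":[0,0,0],"fingers":1}
  ]
}}

```text
clock: 23.35
tcp_pos: [0.5589, -0.0089, 0.0589]
orientation: [-0.0, 0.037, 0.999, 0.0]
wrist_force: [7.9, 1.2, -14.2]
finger_gap: 0.0218
grip_force: 70.1
```

>>> {"fn": "carry_out", "kwargs": {
  "series": [
    {"travel":[0,0,0],"delta_rot":[0,0,0],"fingers":1},
    {"travel":[0,0,0],"delta_rot":[0,0,0],"fingers":1},
    {"travel":[0,0,0],"delta_rot":[0,0,0],"fingers":1},
    {"travel":[0,0,0],"delta_rot":[0,0,0],"fingers":1},
    {"travel":[0,0,0],"delta_rot":[0,0,0],"fingers":1}
  ]
}}

```text
clock: 23.98
tcp_pos: [0.5589, -0.0089, 0.059]
orientation: [-0.0, 0.037, 0.999, 0.0]
wrist_force: [7.3, 0.4, -14.2]
finger_gap: 0.0223
grip_force: 70.1
```

The pull held at 14.2 N. I ease it back down, then release and rise, and meanwhile work out where the shelf is.

>>> {"fn": "carry_out", "kwargs": {
  "series": [
    {"travel":[0,0,-0.08],"delta_rot":[0,0,0],"fingers":1},
    {"travel":[0,0,-0.08],"delta_rot":[0,0,0],"fingers":1},
    {"travel":[0,0,-0.08],"delta_rot":[0,0,0],"fingers":1},
    {"travel":[0,0,0],"delta_rot":[0,0,0],"fingers":1}
  ]
}}

```text
clock: 24.48
tcp_pos: [0.559, -0.0089, 0.0547]
orientation: [0.0, 0.037, 0.999, 0.0]
wrist_force: [5.3, 1.3, -3.3]
finger_gap: 0.0225
grip_force: 71.4
```

>>> {"fn": "carry_out", "kwargs": {
  "series": [
    {"travel":[0,0,0],"delta_rot":[0,0,0],"fingers":0.2},
    {"travel":[0,0,0],"delta_rot":[0,0,0],"fingers":-0.1},
    {"travel":[0,0,0],"delta_rot":[0,0,0],"fingers":-0.2},
    {"travel":[0,0,0.6],"delta_rot":[0,0,0],"fingers":-0.2},
    {"travel":[0,0,1],"delta_rot":[0,0,0],"fingers":-0.2}
  ]
}}

```text
clock: 25.1
tcp_pos: [0.5577, -0.0089, 0.0949]
orientation: [-0.001, 0.037, 0.999, 0.0]
wrist_force: [0.1, 0.1, -0.6]
finger_gap: 0.051
grip_force: 0.0
```

>>> {"fn": "carry_out", "kwargs": {
  "series": [
    {"travel":[0,0,1],"delta_rot":[0,0,0],"fingers":-0.2},
    {"travel":[0,0,0.8],"delta_rot":[0,0,0],"fingers":0.5},
    {"travel":[-0.5,0,0],"delta_rot":[0,0,0],"fingers":1},
    {"travel":[-0.5,0,0],"delta_rot":[0,0,0],"fingers":1}
  ]
}}

```text
clock: 25.6
tcp_pos: [0.5321, -0.0089, 0.139]
orientation: [-0.001, 0.037, 0.999, 0.0]
wrist_force: [-0.6, 1.0, -0.1]
finger_gap: 0.0001
grip_force: 0.0
```

Run:
```python
from h import *
np.set_printoptions(precision=3,suppress=True,linewidth=200)
s=env.get_state();print(s['clock'],s['tcp_pos'],s['wrist_force'],s['joint_pos'])
for n,b in(('side',(355,238,38,35)),('scene',(358,238,38,35))):
    cam(n,f'pics/{n}13.png'); i=cv2.imread(f'pics/{n}13.png').max(2);j=cv2.imread(f'pics/{n}12.png').max(2);x,y,w,h=b
    u=374 if n=='side' else 377
    print(n,'home',j[y+18:y+h,u].tolist());print('now',i[y+18:y+h,u].tolist())
S=load('pics/side0.png');C=load('pics/scene0.png')
print('wall foot',atz(*S,290,95,0),atz(*C,343,158,0),atz(*C,640,325,0))
o,r=ray(*C,376,54)
for x in (.6,.7,.8,.9,1.0): print(x,o+r*(x-o[0])/r[0])
g=cv2.imread('pics/scene0.png').max(2)
print(g[0:80:6,340:640:15])
```

```text
25.6 [ 0.532 -0.009  0.139] [-0.575  1.011 -0.124] [-0.168  0.255 -0.173  1.143  0.    -0.093]
side home [122, 125, 123, 132, 120, 73, 40, 38, 37, 39, 36, 31, 51, 53, 87, 223, 244]
now [213, 219, 171, 71, 57, 59, 39, 37, 37, 37, 36, 29, 49, 51, 85, 218, 242]
scene home [87, 104, 87, 55, 32, 27, 28, 23, 27, 24, 21, 23, 23, 27, 33, 52, 113]
now [129, 101, 57, 40, 30, 19, 27, 20, 17, 28, 24, 22, 19, 25, 35, 52, 113]
wall foot [1.014 0.649 0.   ] [1.303 0.95  0.   ] [ 0.929 -0.404 -0.   ]
0.6 [0.6   0.07  0.491]
0.7 [0.7   0.171 0.484]
0.8 [0.8   0.271 0.477]
0.9 [0.9   0.372 0.47 ]
1.0 [1.    0.473 0.463]
[[130 120 119 120 119 120 120 121 119 120 117 117 115 117 115 115 116 115 113 112]
 [129 118 120 119 121 120 119 120 120 117 119 117 119 118 116 116 114 114 114 113]
 [129 121 120 121 119 119 119 120 119 118 119 119 118 118 118 117 116 117 115 115]
 [129 120 121 122 121 119 119 120 120 118 119 118 118 118 116 117 116 116 114 114]
 [129 119 120 120 121 122 120 122 120 119 120 119 118 117 116 115 116 117 117 115]
 [130 121 120 122 120 122 120 122 120 120 120 118 118 118 117 118 117 116 115 114]
 [129 120 122 122 120 122 122 121 121 120 120 118 119 118 118 119 118 115 116 116]
 [131 121 121 120 122 122 121 121 121 120 121 119 119 118 117 117 118 116 116 116]
 [128 122 121 121 123 122 122 121 120 119 120 120 119 119 118 119 117 116 117 114]
 [127 121 123 122 122 123 121 122 122 120 121 119 119 119 118 117 117 116 116 116]
 [128 121 121 122 122 124 122 121 123 122 120 122 120 119 120 119 119 118 117 118]
 [124 122 123 122 123 124 122 122 122 120 121 120 121 121 119 119 119 120 117 118]
 [124 123 123 125 122 122 121 121 121 121 122 121 120 120 120 119 119 118 118 117]
 [124 124 122 123 124 122 122 122 121 121 122 122 121 121 120 120 120 118 118 117]]
```

The rotor is home: the image columns match those taken at the hard stop. Now I rise, tilt the tool by 0.5 rad and pass over the open lid.

>>> {"fn": "carry_out", "kwargs": {
  "series": [
    {"travel":[0,0,0.94],"delta_rot":[0,-0.8,0],"fingers":1},
    {"travel":[0,0,0.94],"delta_rot":[0,-0.8,0],"fingers":1},
    {"travel":[0,0,0.94],"delta_rot":[0,-0.8,0],"fingers":1},
    {"travel":[0,0,0.94],"delta_rot":[0,-0.8,0],"fingers":1},
    {"travel":[0,0,0.94],"delta_rot":[0,-0.8,0],"fingers":1}
  ]
}}

```text
clock: 26.32
tcp_pos: [0.5329, -0.0089, 0.2569]
orientation: [0.199, 0.037, 0.979, 0.008]
wrist_force: [0.1, 0.1, 0.6]
finger_gap: -0.0001
grip_force: 0.0
```

>>> {"fn": "carry_out", "kwargs": {
  "series": [
    {"travel":[0,0,0.94],"delta_rot":[0,-0.5,0],"fingers":1},
    {"travel":[0,0,0.94],"delta_rot":[0,-0.5,0],"fingers":1},
    {"travel":[0.9,-0.02,0],"delta_rot":[0,0,0],"fingers":1},
    {"travel":[0.9,-0.02,0],"delta_rot":[0,0,0],"fingers":1},
    {"travel":[0.9,-0.02,0],"delta_rot":[0,0,0],"fingers":1}
  ]
}}

```text
clock: 26.95
tcp_pos: [0.601, -0.0104, 0.303]
orientation: [0.247, 0.036, 0.968, 0.009]
wrist_force: [-0.5, 0.2, -0.4]
finger_gap: 0.0
grip_force: 0.0
```

>>> {"fn": "carry_out", "kwargs": {
  "series": [
    {"travel":[0.9,-0.02,0],"delta_rot":[0,0,0],"fingers":1},
    {"travel":[0.9,-0.02,0],"delta_rot":[0,0,0],"fingers":1}
  ]
}}

```text
clock: 27.2
tcp_pos: [0.6461, -0.0114, 0.3026]
orientation: [0.246, 0.036, 0.968, 0.009]
wrist_force: [0.1, 0.4, -0.1]
finger_gap: -0.0003
grip_force: 0.0
```

Run:
```python
from h import *
np.set_printoptions(precision=3,suppress=True)
s=env.get_state();print(s['clock'],s['tcp_pos'],s['wrist_force'],s['joint_pos'],s['orientation'])
im,T,K=cam('wrist','pics/w14.png'); print(T[:3,3])
print([ (n,proj(T,K,p)) for n,p in dict(edgeL=(.645,.075,.296),edgeM=(.638,-.014,.296),edgeR=(.632,-.1,.296),topM=(.671,-.016,.269)).items()])
print(im[200:480:14,200:460:26].max(3 if im.ndim==4 else 2))
```

```text
27.2 [ 0.646 -0.011  0.303] [ 0.087  0.425 -0.1  ] [-0.189  0.002 -0.207  0.872  0.09  -0.092] [0.246 0.036 0.968 0.009]
[ 0.489 -0.005  0.418]
[('edgeL', (np.float64(471.28882169629026), np.float64(263.1664060815822))), ('edgeM', (np.float64(311.93124561215757), np.float64(266.37095165836286))), ('edgeR', (np.float64(153.6983737064006), np.float64(270.43837773512615))), ('topM', (np.float64(311.93059494966707), np.float64(266.3254226454277)))]
[[ 21 137  68 137 104 108 150 138 149 147]
 [106 136 137 131 105  96 151  71 137  23]
 [105 136 156 152 104 162 122  72 137 149]
 [105 137  72 106  74 163 121 137 136 150]
 [137 140 144 147 148 163 180 194 209 212]
 [219 219 219 220 214 196 164 168 163 173]
 [135 109 147 150 119 145 145 144 145 144]
 [126 133 146 143 151 154 145 145 145 146]
 [115 146 145 169  70  69 146 146 145 146]
 [120 146 146 123  70  70 145 146 145 146]
 [113 144 144 144  70  70 148 146 147 145]
 [ 59 148 145  16  20  22  21 146 146 145]
 [ 96  19  19  18  20  18  18  32  43 145]
 [ 19  21  31  21  20  19  21  17  19  20]
 [ 19  37  52  19  21  32  19  63  51  21]
 [ 37  54  19  63  20  28  19  20  51  53]
 [152  55  20  22  22  20  19  20  50 151]
 [ 21  19  19  19  21  20  19  20  21  21]
 [ 21  28  21  19  18  19  21  22  17  19]
 [ 37  18  19  16  22  21  19  18  20  52]]
```

>>> {"fn": "carry_out", "kwargs": {
  "series": [
    {"travel":[0.95,-0.02,0],"delta_rot":[0,0,0],"fingers":1},
    {"travel":[0.95,-0.02,0],"delta_rot":[0,0,0],"fingers":1},
    {"travel":[0.95,-0.02,0],"delta_rot":[0,0,0],"fingers":1}
  ]
}}

```text
clock: 27.62
tcp_pos: [0.7172, -0.0129, 0.3027]
orientation: [0.246, 0.036, 0.968, 0.009]
wrist_force: [0.1, -1.1, 0.2]
finger_gap: 0.0
grip_force: 0.0
```

>>> {"fn": "carry_out", "kwargs": {
  "series": [
    {"travel":[0,0,-0.8],"delta_rot":[0,0,0],"fingers":1},
    {"travel":[0,0,-0.8],"delta_rot":[0,0,0],"fingers":1}
  ]
}}

```text
clock: 27.88
tcp_pos: [0.7168, -0.0129, 0.2622]
orientation: [0.246, 0.036, 0.968, 0.009]
wrist_force: [0.1, -0.2, -0.9]
finger_gap: 0.0004
grip_force: 0.0
```

>>> {"fn": "carry_out", "kwargs": {
  "series": [
    {"travel":[0,0,-0.8],"delta_rot":[0,0,0],"fingers":1},
    {"travel":[0,0,-0.2],"delta_rot":[0,0,0],"fingers":1}
  ]
}}

```text
clock: 28.12
tcp_pos: [0.7154, -0.0127, 0.2358]
orientation: [0.245, 0.036, 0.969, 0.01]
wrist_force: [0.1, 0.2, -0.9]
finger_gap: 0.0003
grip_force: 0.0
```

>>> {"fn": "carry_out", "kwargs": {
  "series": [
    {"travel":[-0.54,0,-0.24],"delta_rot":[0,0,0],"fingers":1},
    {"travel":[-0.65,0,0.02],"delta_rot":[0,0,0],"fingers":1},
    {"travel":[-0.65,0,0.02],"delta_rot":[0,0,0],"fingers":1}
  ]
}}

```text
clock: 28.5
tcp_pos: [0.6707, -0.013, 0.2347]
orientation: [0.248, 0.036, 0.968, 0.009]
wrist_force: [1.1, -0.4, 0.1]
finger_gap: -0.0
grip_force: 0.8
```

>>> {"fn": "carry_out", "kwargs": {
  "series": [
    {"travel":[-0.64,0,-0.11],"delta_rot":[0,0,0],"fingers":1},
    {"travel":[-0.64,0,-0.11],"delta_rot":[0,0,0],"fingers":1}
  ]
}}

```text
clock: 28.75
tcp_pos: [0.6385, -0.0129, 0.2292]
orientation: [0.248, 0.036, 0.968, 0.009]
wrist_force: [0.6, 0.6, -0.8]
finger_gap: -0.0003
grip_force: 0.8
```

>>> {"fn": "carry_out", "kwargs": {
  "series": [
    {"travel":[-0.6,0,-0.23],"delta_rot":[0,0,0],"fingers":1},
    {"travel":[-0.6,0,-0.23],"delta_rot":[0,0,0],"fingers":1},
    {"travel":[-0.55,0,-0.35],"delta_rot":[0,0,0],"fingers":1},
    {"travel":[-0.55,0,-0.35],"delta_rot":[0,0,0],"fingers":1}
  ]
}}

```text
clock: 29.25
tcp_pos: [0.5811, -0.0129, 0.1999]
orientation: [0.248, 0.036, 0.968, 0.009]
wrist_force: [2.8, 0.4, -0.5]
finger_gap: 0.0001
grip_force: 1.1
```

>>> {"fn": "carry_out", "kwargs": {
  "series": [
    {"travel":[-0.47,0,-0.45],"delta_rot":[0,0,0],"fingers":1},
    {"travel":[-0.47,0,-0.45],"delta_rot":[0,0,0],"fingers":1},
    {"travel":[-0.37,0,-0.54],"delta_rot":[0,0,0],"fingers":1},
    {"travel":[-0.37,0,-0.54],"delta_rot":[0,0,0],"fingers":1}
  ]
}}

```text
clock: 29.75
tcp_pos: [0.5398, -0.0129, 0.1506]
orientation: [0.248, 0.036, 0.968, 0.009]
wrist_force: [1.8, -0.5, 2.6]
finger_gap: 0.0002
grip_force: 0.8
```

>>> {"fn": "carry_out", "kwargs": {
  "series": [
    {"travel":[-0.28,0,-0.56],"delta_rot":[0,0,0],"fingers":1},
    {"travel":[-0.12,0,-0.3],"delta_rot":[0,0,0],"fingers":1}
  ]
}}

```text
clock: 30.0
tcp_pos: [0.5288, -0.0129, 0.1281]
orientation: [0.247, 0.036, 0.968, 0.009]
wrist_force: [0.5, 0.8, 1.5]
finger_gap: -0.0002
grip_force: 0.8
```

>>> {"fn": "carry_out", "kwargs": {
  "series": [
    {"travel":[-0.06,0,-0.24],"delta_rot":[0,0,0],"fingers":1}
  ]
}}

```text
clock: 30.12
tcp_pos: [0.5278, -0.013, 0.1223]
orientation: [0.247, 0.036, 0.968, 0.009]
wrist_force: [0.1, 0.6, 2.1]
finger_gap: 0.0002
grip_force: 0.9
```

>>> {"fn": "carry_out", "kwargs": {
  "series": [
    {"travel":[0,0,-0.16],"delta_rot":[0,0,0],"fingers":1}
  ]
}}

```text
clock: 30.25
tcp_pos: [0.5286, -0.0132, 0.119]
orientation: [0.248, 0.036, 0.968, 0.009]
wrist_force: [-5.1, -0.7, 8.1]
finger_gap: 0.0002
grip_force: 4.2
```

>>> {"fn": "carry_out", "kwargs": {
  "series": [
    {"travel":[0,0,-0.12],"delta_rot":[0,0,0],"fingers":1}
  ]
}}

```text
clock: 30.38
tcp_pos: [0.5293, -0.0133, 0.1167]
orientation: [0.248, 0.036, 0.968, 0.009]
wrist_force: [-2.7, 1.1, 10.6]
finger_gap: 0.0001
grip_force: 4.6
```

>>> {"fn": "carry_out", "kwargs": {
  "series": [
    {"travel":[0,0,-0.12],"delta_rot":[0,0,0],"fingers":1}
  ]
}}

```text
clock: 30.5
tcp_pos: [0.5297, -0.0134, 0.1141]
orientation: [0.249, 0.036, 0.968, 0.009]
wrist_force: [-4.3, -0.1, 8.2]
finger_gap: 0.0005
grip_force: 3.9
```

>>> {"fn": "carry_out", "kwargs": {
  "series": [
    {"travel":[0,0,-0.12],"delta_rot":[0,0,0],"fingers":1}
  ]
}}

```text
clock: 30.62
tcp_pos: [0.5288, -0.0132, 0.11]
orientation: [0.248, 0.036, 0.968, 0.009]
wrist_force: [-0.5, 0.7, 0.9]
finger_gap: -0.0001
grip_force: 0.9
```

>>> {"fn": "carry_out", "kwargs": {
  "series": [
    {"travel":[0,0,-0.1],"delta_rot":[0,0,0],"fingers":1}
  ]
}}

```text
clock: 30.75
tcp_pos: [0.5284, -0.0132, 0.107]
orientation: [0.247, 0.036, 0.968, 0.009]
wrist_force: [-6.1, -0.5, 9.2]
finger_gap: 0.0
grip_force: 5.0
```

>>> {"fn": "carry_out", "kwargs": {
  "series": [
    {"travel":[0,0,-0.1],"delta_rot":[0,0,0],"fingers":1}
  ]
}}

```text
clock: 30.88
tcp_pos: [0.529, -0.0133, 0.1056]
orientation: [0.248, 0.036, 0.968, 0.009]
wrist_force: [-12.8, 0.3, 20.1]
finger_gap: 0.0001
grip_force: 10.5
```

>>> {"fn": "carry_out", "kwargs": {
  "series": [
    {"travel":[0,0,-0.04],"delta_rot":[0,0,0],"fingers":1}
  ]
}}

```text
clock: 31.0
tcp_pos: [0.5291, -0.0133, 0.1053]
orientation: [0.248, 0.036, 0.968, 0.009]
wrist_force: [-16.6, -0.5, 24.0]
finger_gap: -0.0002
grip_force: 12.1
```

The lid snapped and hit its firm stop. I withdraw up and toward the robot, then check against the first pictures.

>>> {"fn": "carry_out", "kwargs": {
  "series": [
    {"travel":[0,0,0.5],"delta_rot":[0,0,0],"fingers":1},
    {"travel":[0,0,1],"delta_rot":[0,0,0],"fingers":1},
    {"travel":[-0.5,0,1],"delta_rot":[0,0,0],"fingers":1},
    {"travel":[-0.8,0.8,0.6],"delta_rot":[0,0,0],"fingers":1},
    {"travel":[-0.8,1,0.6],"delta_rot":[0,0,0],"fingers":1}
  ]
}}

```text
clock: 31.62
tcp_pos: [0.4751, 0.032, 0.1959]
orientation: [0.247, 0.037, 0.968, 0.009]
wrist_force: [0.2, 0.9, -0.1]
finger_gap: -0.0002
grip_force: 0.0
```

>>> {"fn": "carry_out", "kwargs": {
  "series": [
    {"travel":[0,1,0.4],"delta_rot":[0,0,0],"fingers":1},
    {"travel":[0,1,0.4],"delta_rot":[0,0,0],"fingers":1},
    {"travel":[0,1,0.4],"delta_rot":[0,0,0],"fingers":1},
    {"travel":[0,1,0.4],"delta_rot":[0,0,0],"fingers":1},
    {"travel":[0,0,0],"delta_rot":[0,0,0],"fingers":1}
  ]
}}

```text
clock: 32.25
tcp_pos: [0.476, 0.1335, 0.2363]
orientation: [0.247, 0.035, 0.968, 0.01]
wrist_force: [0.3, -0.6, 0.4]
finger_gap: -0.0003
grip_force: 0.0
```

```bash
cat >> lid.py <<'E'
c=cv2.imread('pics/'+sys.argv[1]); b=cv2.imread('pics/s5.png')
print('vial',cv2.absdiff(c,b)[240:285,228:262].mean())
cam('scene','pics/sc20.png'); d2=cv2.absdiff(cv2.imread('pics/sc20.png'),cv2.imread('pics/scene0.png')).max(2)
print('scene machine diff',d2[230:325,318:446].mean(),'key',d2[274:294,324:352].mean(),'others',d2[295:370,380:510].mean(),'pen',d2[288:316,248:303].mean())
v=cv2.absdiff(cv2.imread('pics/sc20.png'),cv2.imread('pics/sc5.png')).max(2); print('vial scene',v[245:285,240:262].mean())
E
python3 lid.py s20.png
```

```text
32.25 [0.47603837 0.13350675 0.23626544] [ 0.25138148 -0.64419807  0.35937774]
bl 369 205 1.8925619834710743
br 434 245 2.2148760330578514
win 374 249 14.917355371900827
fr 388 292 2.2644628099173554
vial 0.5431372549019607
scene machine diff 3.404358552631579 key 2.1535714285714285 others 2.2842051282051283 pen 2.0837662337662337
vial scene 2.3181818181818183
```

Lid, key, vial and the neighbouring things all match the reference images, so I hand in.

```bash
python3 -c "
from workcell import env
print(env.hand_in())"
```

```text
the job is handed in; nothing more can be done
None
```

The job is handed in (no verdict came back): the vial stands on the worktop, the rotor clicked home and held a pull of about 14–15 N (one reading touched 17 N), and the lid is shut and latched; final images show the machine, the vial and the neighbouring things I compared unmoved.

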